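# Fit the water-filter cartridge

### The arm

A 6-joint arm with a two-finger parallel gripper is mounted at the origin on the work surface. World frame = base frame: x ahead of the robot, y to its left, z up, the work surface at z = 0. Lengths are in mm, angles in rad, forces in N, time in s.
With the tool pointing down it reaches from about 200 to 875 mm from the base axis. Payload 3.4 kg.
Tool frame: the origin (TCP) lies midway between the tips of the shut fingers; the grasp point (between the pads) lies 19 mm behind it (grip_point_offset is the distance from the TCP to the grasp point, in mm); z points along the fingers, y is the direction in which the jaws open and shut (so a half turn about z gives the same grasp; the last joint's range is limited). The gripper opens to 94 mm and grips with 3 to 60 N. Pads are 16 mm wide; open, the fingers measure 119 mm over their backs; the gripper's body (75 mm by 177 mm) begins 78 mm behind the grasp point.
Start: joints at [-1.317, 0.276, 1.505, -0, 1.361, -0.121], TCP at [210.502, -535.121, 205.493] pointing down, gripper open.
Joint ranges: [-2.89, 2.89], [-0.75, 2.08], [0.22, 2.7], [-1.18, 4.32], [0.11, 2.71], [-2.7, 2.7]. Speed limits (rad/s): [2.57, 2.57, 3.14, 3.14, 3.14, 3.14].

### API

Orientations are given as a 3x3 rotation matrix whose columns are the frame's x, y, z axes.
In Python, from cell import get_obs, capture, close_job, outline_of, landmark_of, grip_point_offset gives the robot as it stands.
- The arm moves only by the tool move_arm, never from a script. Its argument "plan" is a list of rows, each a list of 7 numbers: the shift along the tool's x, y, z in m, then the turn, a rotation vector about the tool's x, y, z in rad, then the opening, from -1 (shut) to 1 (fully open). A call has 1 to 20 rows; each row shifts and turns the pose as measured when the row begins, along the tool's axes as they then stand; what a row does not reach is not made up. A row lasts 1/8 s, in which the tool goes at most 62.5 mm and 10.7 degrees, less where a joint would pass 70% of its speed; a pose out of reach is approached as far as the arm can. A call is refused whole if a number of a shift passes 0.0625 or a number of a turn 0.188, either way. A call with a gripper value outside its range is refused whole. The fingers move at their own pace and stop on an object; the grip force is fixed at half the most. Time passes only in rows, so rows that do not move let the fingers close. It gives the time, the measured TCP pose, the force and the opening at its end, in the units of the state.
- get_obs(): the state, without advancing time (a new reading comes with each control period).
- capture(name): name is "scene" or "top" or "wrist"; returns a dict with "color" (384x512x3 uint8, red, green, blue), "z_map" (384x512 float32, mm along the optical axis (not along the pixel's ray), 0 where there is no reading), "camera_matrix" (3x3 intrinsics, pixels), "position" and "attitude" of the camera in the world; the wrist camera has in their place "tool_from_camera" (4x4, takes a point from camera to tool coordinates, whose origin is the TCP and whose axes are the flange's). Camera axes: x right, y up, looking along -z (the intrinsics and any distortion apply to the point x, -y, -z); pixel columns grow to the right and rows downward; lengths in mm; the calibration is good to about 2 mm. A picture is of the moment at which its call begins: read the wrist's pose just before it.
- close_job(): hands the job in, once; it reports no verdict.
Trained networks look in the newest picture that a camera, given by its name, has taken for a name from the list of things; names that differ only in an ending like _2 or _b are one class to them, and where a whole thing is asked for, a point or a joint stands for the part that bears it (a point fixed in the world has none). Each returns a list of dicts, best first, with "confidence" (0 to 1); they miss things now and then, are a little off and sometimes report something else, mostly with a low value. They report only what shows in the picture. A call takes as long as a camera call.
- outline_of(camera, thing): "region" (384x512 bool, what is visible of it) and "point" ([column, row] in pixels, amid what is visible of it).
- landmark_of(camera, thing): "point" ([column, row] in pixels: a listed point, or the origin of a listed thing).
The state is a dict: "t": time; "joint_pos": joint angles; "dq": joint speeds; "joint_efforts": joint torques, N m; "tcp_pos": TCP position; "ee_rot": TCP orientation; "contact_force": force on the tool from outside, world axes, zero at the start; "torque": the same for the moment, N m; "width": finger opening in mm.
Only numpy, scipy, OpenCV 4.12 (cv2) and the standard library are available. Lean on these libraries where they do the work, as an engineer would, in place of code of your own. Each camera call takes 0.05 s, during which the arm holds its last target. There are 200 camera calls.

### The job

Fit the new water-filter cartridge to the filter head on the post: take it from the bench, feel for the slots, push it up into the head against the spring valve and twist it, anticlockwise seen from above, until it meets its stop and its lugs drop into their pockets. Then let go, so that it hangs locked and straight by itself. Do not force the plastic lugs, and leave the other things on the bench as they are.

Things in the scene. Friction and masses are not known exactly. Their poses are not given: they have to be found in the camera images.
- cartridge: the new filter cartridge, white, upright on the bench, 225 mm tall, 0.26 to 0.42 kg. Origin: centre of its underside; z up its axis. Ribbed barrel 50 mm across up to 115 mm (grip here), slimmer barrel 40 mm across to 163 mm, neck 36 mm across above, its tip bevelled to 26 mm. Three lugs, one along x, then every 120 deg, reach 26 mm from the axis; 8 mm wide, from 195 to 203 mm up.
- filter_head: the grey ribbed filter head, 80 mm across, 66 mm tall, fixed by a steel bracket to a 34 mm post 110 mm away along its +x. It opens downwards, mouth 280 to 305 mm over the bench. Origin: centre of its mouth, in the plane of its underside; z up. Two black water pipes run from its +y and -y sides back past the post.
- mouth (a point): the same point as the head's origin. In the mouth is a rigid white collar, hole 40 mm across, with three slots 33 deg wide centred 75, 195 and 315 deg (about z) from the head's x, but the collar is clocked up to 0.4 rad either way, the same for all three; this cannot be measured, only felt. A lug off its slot meets the collar's underside, level with the mouth, and must not be pushed there.
- ledge (a point): on the head's axis, 8 mm over the mouth: the height of the ledges that the lugs must clear before turning. Inside, a spring valve pushes the neck's tip down: first touch with the cartridge's underside 195 mm below the mouth (3 N), 11 N with the lugs at ledge height (187 mm below), 14.5 N at the hard ceiling 3.5 mm higher. Then turn it +z: clear to drop at 42 deg from the slot's middle, hard stop at 54 deg.
- pocket (a point): on the head's axis, 5 mm over the mouth: the height of the pockets' floor, where the lugs' undersides rest when locked (cartridge's underside 190 mm below the mouth, 3 mm lower than on the ledges). The valve and the weight push them down into the pockets. The parts are stiff plastic: more than about 80 N in all between cartridge and head, squeezing included, breaks lugs.
- tumbler: red plastic tumbler, 84 mm across, 115 mm tall, upright on the bench, near the cartridge; origin at its underside. Leave it alone.
- soap: smaller dish-soap bottle, 60 mm across, 185 mm tall, on the bench to the robot's right; origin at its underside. Leave it alone.
- soap2: larger dish-soap bottle, 68 mm across, 210 mm tall, on the bench to the robot's right beyond the post; origin at its underside. Leave it alone.
- jar_lid: small green jar lid, 45 mm across, 13 mm high, lying on the bench; origin at its underside. Leave it alone.
- chayote1: peeled chayote half, about 95 mm long, 41 mm high, flat side down on the white cutting board; origin at its underside. Leave it alone.
- chayote2: another peeled chayote half, about 95 mm long, 41 mm high, on the cutting board; origin at its underside. Leave it alone.
- chayote3: smaller peeled chayote half, about 76 mm long, 33 mm high, on the bench between cartridge and head; origin at its underside. Leave it alone.

How it is judged (in metres and radians):
On the way:
1. the lugs are pushed up through the slots above the pockets, against the valve (z of cartridge in the frame of filter_head above -0.1885 m and horizontal distance between cartridge and filter_head below 0.008 m), for 0.1 s.
At the end, for the whole second after the job is handed in: released, the cartridge hangs at rest on its lugs in the pockets: its underside 188.5 to 192.5 mm below the head's mouth, within 8 mm of the head's axis and 0.05 rad of upright (z of cartridge in the frame of filter_head between -0.1925 and -0.1885 m and horizontal distance between cartridge and filter_head below 0.008 m and angle between cartridge's own z axis and vertical below 0.05 rad and linear speed of cartridge below 0.02 m/s); the robot touches nothing.
It fails at once if the cartridge is forced: over 80 N of contact between it and the head (contact force between cartridge and filter_head above 80 N).
It fails at once if the tumbler, a soap bottle, the jar lid or a chayote is moved by more than 30 mm (distance of any of tumbler, soap, soap2, jar_lid, chayote1, chayote2, chayote3 from where it was at the start of the episode above 0.03 m).
It also fails if it takes over 72 s, if anything falls off the work surface, if the arm or the gripper's body presses on something with over 40 N, if the wrist force passes 120 N, or if a joint passes its speed limit or range.

## Working session

There is one attempt and no reset: what is moved stays moved. The work goes in short steps, Python scripts to look and compute and a tool call to move; the robot and the scene stay as the last step left them, time stands still between calls to the robot, and variables do not carry over. Pictures are saved under pics/ and viewed, about 8 in all and at most 12, crops included, and the job is handed in when it is done.

Besides the shell and the picture viewer there is one more tool, called after "Request:" in YAML: its name, and indented under it one key for each argument. move_arm: Moves the arm, as the interface text tells. Its arguments: {"type":"object","properties":{"plan":{"type":"array"}},"required":["plan"]}

```bash
mkdir -p pics; ls; cat > h.py <<'E'
import numpy as np, cv2
from cell import *
def cam_T(c):
    if 'position' in c:
        T=np.eye(4);T[:3,:3]=np.array(c['attitude']);T[:3,3]=c['position'];return T
    o=get_obs();W=np.eye(4);W[:3,:3]=o['ee_rot'];W[:3,3]=o['tcp_pos'];return W@np.array(c['tool_from_camera'])
def cloud(c):
    z=c['z_map'];K=np.array(c['camera_matrix']);v,u=np.mgrid[:384,:512]
    x=(u-K[0,2])/K[0,0]*z;y=(v-K[1,2])/K[1,1]*z
    T=cam_T(c);P=np.stack([x,-y,-z],-1)@T[:3,:3].T+T[:3,3];P[z==0]=np.nan
    return P
def ray(c,p):
    K=np.array(c['camera_matrix']);T=cam_T(c)
    d=np.array([(p[0]-K[0,2])/K[0,0],-(p[1]-K[1,2])/K[1,1],-1]);return T[:3,3],T[:3,:3]@d
def save(c,n,scale=1):
    im=cv2.cvtColor(c['color'],cv2.COLOR_RGB2BGR);cv2.imwrite('pics/'+n,cv2.resize(im,None,fx=scale,fy=scale) if scale!=1 else im)
E
python3 - <<'E'
from h import *
o=get_obs();print({k:np.round(v,3).tolist() for k,v in o.items()})
ims=[]
for n in ['scene','top']:
    c=capture(n);P=cloud(c);ims.append(cv2.cvtColor(c['color'],cv2.COLOR_RGB2BGR));print(n,[k for k in c], np.round(c['position']))
    for t in ['cartridge','filter_head','tumbler','soap','soap2','jar_lid','chayote1','chayote3']:
        for r in outline_of(n,t)[:2]:
            q=P[r['region']];q=q[~np.isnan(q[:,0])]
            print(t,round(r['confidence'],2),np.round(r['point']),'n',len(q), *(np.round(np.percentile(q,a,axis=0)).tolist() for a in (2,50,98)) if len(q) else '')
    for t in ['cartridge','mouth','filter_head']:
        for r in landmark_of(n,t)[:1]: print('lm',t,round(r['confidence'],2),np.round(r['point'],1))
cv2.imwrite('pics/a.png',cv2.resize(np.vstack(ims),None,fx=.78,fy=.78))
E
```

```text
pics
{'t': 0.0, 'joint_pos': [-1.317, 0.277, 1.506, -0.0, 1.361, -0.121], 'dq': [0.003, 0.0, 0.001, -0.001, -0.001, 0.0], 'joint_efforts': [0.001, -40.458, -23.723, 0.07, 0.034, -0.0], 'tcp_pos': [210.35, -534.538, 204.624], 'ee_rot': [[0.931, 0.366, -0.0], [0.366, -0.931, 0.002], [0.0, -0.002, -1.0]], 'contact_force': [0.418, 0.737, 0.003], 'torque': [-0.026, 0.007, 0.063], 'width': 94.252}
scene ['color', 'z_map', 'camera_matrix', 'position', 'attitude'] [1361. -136.  874.]
cartridge 0.77 [332. 186.] n 991 [474.0, 95.0, 4.0] [496.0, 113.0, 114.0] [505.0, 137.0, 222.0]
filter_head 0.74 [191. 184.] n 2674 [404.0, -356.0, -2.0] [702.0, -252.0, 315.0] [736.0, -203.0, 347.0]
tumbler 0.73 [387. 193.] n 1092 [417.0, 260.0, -0.0] [476.0, 295.0, 76.0] [497.0, 338.0, 112.0]
tumbler 0.4 [189. 183.] n 2595 [561.0, -324.0, 4.0] [703.0, -250.0, 316.0] [736.0, -203.0, 347.0]
soap 0.97 [127. 230.] n 1538 [590.0, -468.0, 0.0] [624.0, -432.0, 108.0] [638.0, -406.0, 208.0]
soap 0.79 [133. 190.] n 919 [392.0, -485.0, -1.0] [424.0, -454.0, 89.0] [435.0, -432.0, 181.0]
soap2 0.97 [127. 230.] n 1538 [590
[... 1437 characters left out ...]
592.0, -426.0, 136.0] [630.0, -406.0, 212.0]
jar_lid 0.62 [188. 158.] n 467 [717.0, 66.0, 29.0] [748.0, 101.0, 47.0] [790.0, 135.0, 58.0]
jar_lid 0.46 [248. 266.] n 169 [403.0, -78.0, 4.0] [422.0, -57.0, 13.0] [442.0, -38.0, 17.0]
chayote1 0.9 [138. 161.] n 487 [726.0, 236.0, 26.0] [757.0, 270.0, 45.0] [795.0, 307.0, 58.0]
chayote1 0.58 [190. 158.] n 505 [717.0, 66.0, 25.0] [750.0, 101.0, 46.0] [797.0, 137.0, 58.0]
chayote3 0.9 [138. 161.] n 487 [726.0, 236.0, 26.0] [757.0, 270.0, 45.0] [795.0, 307.0, 58.0]
chayote3 0.58 [190. 158.] n 505 [717.0, 66.0, 25.0] [750.0, 101.0, 46.0] [797.0, 137.0, 58.0]
lm cartridge 0.97 [188.4 249.6]
lm mouth 0.88 [329.9 192.9]
lm filter_head 0.61 [327.6 192.5]
```

View pics/a.png

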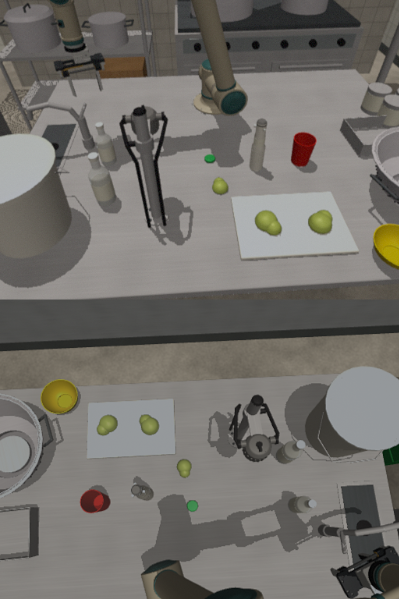

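```bash
python3 - <<'E'
from h import *
from scipy.optimize import least_squares
from cell import *
def circ(xy,r0):
    f=lambda p:np.hypot(xy[:,0]-p[0],xy[:,1]-p[1])-(p[2] if r0 is None else r0)
    s=least_squares(f,[*xy.mean(0),30] if r0 is None else [*xy.mean(0)],loss='soft_l1',f_scale=1.5);return np.round(s.x,1),round(float(np.sqrt(np.mean(s.fun**2))),1),len(xy)
for n in ['scene','top']:
    c=capture(n);P=cloud(c).reshape(-1,3)
    m=lambda lo,hi:P[np.all((P>lo)&(P<hi),1)]
    for lo,hi,r in [(15,108,25),(120,158,20)]:
        q=m([430,70,lo],[530,150,hi]); 
        if len(q)>20: print(n,'cart',lo,circ(q[:,:2],r))
    q=m([430,70,210],[530,150,240]);print('cart top',np.round(np.median(q,0),1) if len(q) else 0)
    q=m([500,-330,270],[690,-190,370]);print(n,'head',len(q),np.round(np.percentile(q,[1,99],axis=0)))
    z=q[:,2];print(np.histogram(z,bins=range(270,371,5)))
    top=q[z>np.percentile(z,98)-8]
    q2=m([500,-330,300],[690,-190,338]);print('head side',len(q2),circ(q2[:,:2],40))
    q=m([600,-400,30],[790,-150,260]);
    if len(q)>20: print('post',circ(q[:,:2],17),np.round(np.median(q,0)))
    if n=='top':
        q=m([480,-360,335],[690,-170,365]);h=np.round(q).astype(int);
        print('toppts ext',np.percentile(q,[1,50,99],axis=0).round())
        print('toppost',np.round(np.median(m([600,-450,365],[800,-150,800]),0)))
        crop=c['color'][130:250,270:420];cv2.imwrite('pics/b.png',cv2.cvtColor(cv2.resize(crop,None,fx=4,fy=4),cv2.COLOR_RGB2BGR))
E
```

```text
scene cart 15 (array([478.7, 118.9]), 1.5, 412)
scene cart 120 (array([478.1, 118.8]), 1.6, 163)
cart top [485.1 117.2 219.4]
scene head 1101 [[ 558. -327.  286.]
 [ 689. -199.  354.]]
(array([  1,   1,   7,  21,  24,  30,  38,  28,  28,  27,  45,  57, 265,
       236, 175,  96,  12,   8,   0,   2]), array([270, 275, 280, 285, 290, 295, 300, 305, 310, 315, 320, 325, 330,
       335, 340, 345, 350, 355, 360, 365, 370]))
head side 644 (array([ 632.8, -265.5]), 19.7, 644)
post (array([ 719. , -255.2]), 8.7, 1564) [ 704. -256.  159.]
top cart 15 (array([476.8, 117.8]), 0.4, 93)
top cart 120 (array([476.8, 117.9]), 0.3, 37)
cart top [475.4 115.5 224.4]
top head 2226 [[ 537. -326.  295.]
 [ 688. -200.  362.]]
(array([  3,   4,   1,   1,  10,  14,  18,  27,  19,  27,  41,  50, 102,
       401, 667, 536, 222,  52,  20,  11]), array([270, 275, 280, 285, 290, 295, 300, 305, 310, 315, 320, 325, 330,
       335, 340, 345, 350, 355, 360, 365, 370]))
head side 491 (array([ 623.4, -251.1]), 30.9, 491)
post (array([ 687.4, -257.8]), 11.8, 295) [ 674. -248.  161.]
toppts ext [[ 540. -327.  335.]
 [ 596. -262.  344.]
 [ 686. -200.  360.]]
toppost [ 678. -254.  422.]
```

View pics/b.png

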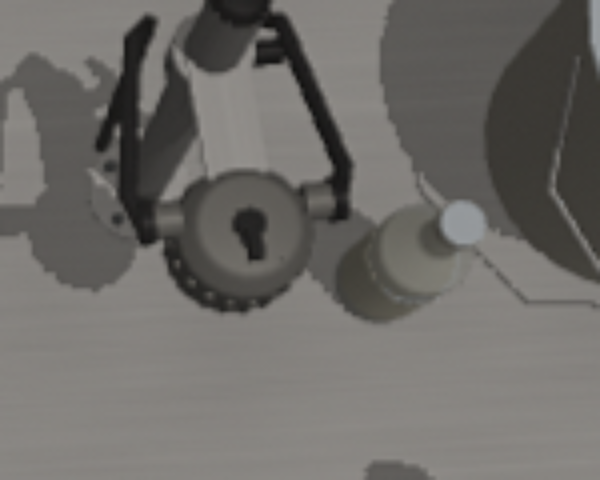

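```bash
python3 - <<'E'
from h import *
from cell import *
def hit(c,p,z):
    o,d=ray(c,p);return np.round(o+d*(z-o[2])/d[2],1)
for n in ['scene','top']:
    c=capture(n)
    for t in ['mouth','filter_head','ledge','pocket','cartridge']:
        for r in landmark_of(n,t)[:2]:print(n,t,round(r['confidence'],2),hit(c,r['point'],0 if t=='cartridge' else 292))
    P=cloud(c);q=P.reshape(-1,3)
    a=q[np.all((q>[530,-330,325])&(q<[760,-180,365]),1)]
    im=np.zeros((160,240),np.uint8)
    if n=='top':
        for x,y,z in a: im[int(y+330),int(x-530)]=min(255,int((z-325)*6)+30)
        cv2.imwrite('pics/c.png',cv2.resize(im,None,fx=3,fy=3,interpolation=0))
    else:
        b=q[np.all((q>[630,-300,20])&(q<[760,-200,500]),1)]
        for lo in range(20,480,40):
            s=b[(b[:,2]>lo)&(b[:,2]<lo+40)];print(lo,len(s),np.round(np.median(s,0)) if len(s) else '',np.round(np.percentile(s,[5,95],axis=0)).tolist() if len(s) else '')
E
```

```text
scene mouth 0.75 [ 593.5 -271.8  292. ]
scene filter_head 0.92 [ 591.8 -262.9  292. ]
scene ledge 0.74 [ 562.8 -267.1  292. ]
scene pocket 0.87 [ 580.3 -266.   292. ]
scene cartridge 0.65 [476.8 123.    0. ]
20 222 [ 704. -256.   40.] [[695.0, -282.0, 22.0], [736.0, -227.0, 58.0]]
60 226 [ 704. -257.   80.] [[695.0, -282.0, 63.0], [736.0, -227.0, 98.0]]
100 260 [ 704. -256.  120.] [[694.0, -282.0, 101.0], [736.0, -227.0, 138.0]]
140 277 [ 704. -256.  160.] [[694.0, -282.0, 143.0], [735.0, -227.0, 178.0]]
180 298 [ 704. -256.  201.] [[694.0, -282.0, 183.0], [735.0, -227.0, 218.0]]
220 330 [ 704. -256.  241.] [[693.0, -281.0, 222.0], [735.0, -227.0, 258.0]]
260 360 [ 719. -256.  281.] [[695.0, -285.0, 262.0], [733.0, -225.0, 297.0]]
300 799 [ 705. -250.  325.] [[650.0, -296.0, 303.0], [718.0, -206.0, 338.0]]
340 270 [ 701. -255.  360.] [[689.0, -272.0, 341.0], [705.0, -242.0, 378.0]]
380 298 [ 701. -255.  401.] [[690.0, -272.0, 382.0], [705.0, -242.0, 419.0]]
420 130 [ 693. -257.  426.] [[679.0, -269.0, 420.0], [701.0, -246.0, 427.0]]
460 0  
top mouth 0.55 [ 577.5 -273.2  292. ]
top filter_head 0.8 [ 573.2 -269.4  292. ]
top ledge 0.8 [ 567.4 -257.6  292. ]
top pocket 0.57 [ 577.7 -265.2  292. ]
top pocket 0.47 [ 551.2 -344.8  292. ]
top cartridge 0.91 [478.7 121.3   0. ]
```

```bash
python3 - <<'E'
from h import *
from cell import *
c=capture('wrist');print(np.round(c['tool_from_camera'],3),np.round(c['camera_matrix'],1),grip_point_offset)
E
```

```text
[[ 1.00000e-03  9.72000e-01  2.35000e-01  6.82680e+01]
 [ 1.00000e+00 -1.00000e-03 -0.00000e+00 -7.60000e-01]
 [ 0.00000e+00  2.35000e-01 -9.72000e-01 -1.79595e+02]
 [ 0.00000e+00  0.00000e+00  0.00000e+00  1.00000e+00]] [[284.1   0.  255. ]
 [  0.  284.1 196.5]
 [  0.    0.    1. ]] 18.8
```

View pics/c.png

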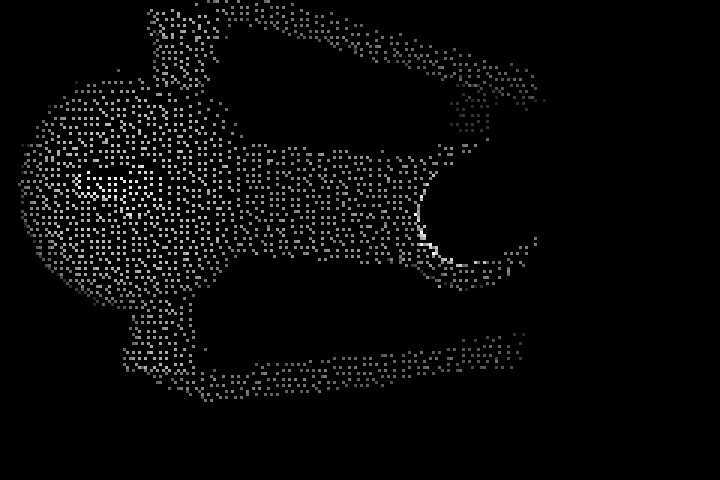

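Request:
move_arm:
  plan:
    - [0,0,-0.056,0,0,0,1]
    - [0,0,-0.056,0,0,0,1]
    - [0,0,-0.056,0,0,0,1]
    - [0,0,-0.056,0,0,0,1]
    - [0.045,-0.015,0,0,0,0,1]
    - [0.045,-0.015,0,0,0,0,1]
    - [0.045,-0.015,0,0,0,0,1]
    - [0.045,-0.015,0,0,0,0,1]
    - [0.045,-0.015,0,0,0,0,1]
    - [0.045,-0.015,0,0,0,0,1]
    - [0.045,-0.015,0,0,0,0,1]
    - [0.045,-0.015,0,0,0,0,1]
    - [0,0,0,0,0,0,1]

```text
t: 3.58
tcp_pos: [510.8, -285.9, 435.8]
ee_rot: [[0.932, 0.363, 0.002], [0.363, -0.932, -0.0], [0.002, 0.001, -1.0]]
contact_force: [-0.8, -0.9, 0.8]
width: 94.1
```

```bash
python3 - <<'E'
from h import *
from cell import *
o=get_obs();print(np.round(o['joint_pos'],3),np.round(o['tcp_pos']),np.round(o['ee_rot'],3).tolist(),np.round(o['contact_force'],1))
c=capture('wrist');save(c,'d.png');np.savez('d.npz',P=cloud(c),col=c['color'])
q=cloud(c).reshape(-1,3);q=q[np.all((q>[500,-360,250])&(q<[780,-150,450]),1)]
print(len(q));print(np.histogram(q[:,2],bins=range(250,451,10)))
for r in outline_of('wrist','filter_head')[:1]:print(r['point'],r['confidence'])
E
```

```text
[-6.300e-01  2.620e-01  9.750e-01  1.000e-03  1.903e+00  5.700e-01] [ 511. -286.  436.] [[0.932, 0.363, 0.002], [0.363, -0.932, -0.0], [0.002, 0.001, -1.0]] [-0.8 -0.9  0.8]
14681
(array([   0,    0,    0,    0,    4,   22,   68,  536, 3316, 8612, 1337,
        197,  182,  112,    0,    0,    0,    0,   57,  238]), array([250, 260, 270, 280, 290, 300, 310, 320, 330, 340, 350, 360, 370,
       380, 390, 400, 410, 420, 430, 440, 450]))
[278.0, 92.8] 0.75
```

View pics/d.png

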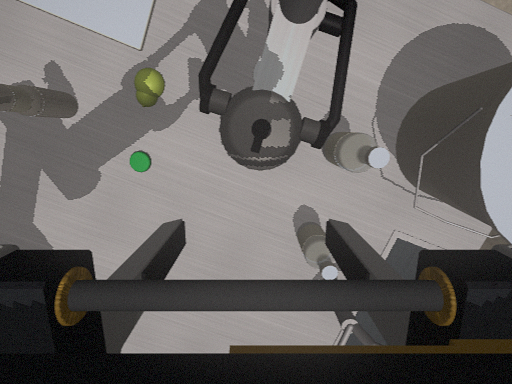

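```bash
python3 - <<'E'
from h import *
d=np.load('d.npz');P=d['P']
# disc pixels: head top rim, take the disk region around (261,128), outer boundary: fit from depth discontinuity
im=np.nan_to_num(P[...,2])
m=((im>310)&(im<375)).astype(np.uint8);
n,l,s,_=cv2.connectedComponentsWithStats(m);k=l[128,262]
mk=(l==k).astype(np.uint8)
op=cv2.morphologyEx(mk,cv2.MORPH_OPEN,cv2.getStructuringElement(cv2.MORPH_ELLIPSE,(55,55)))
cn,_=cv2.findContours(op,0,1);cn=max(cn,key=cv2.contourArea)
(cx,cy),r=cv2.minEnclosingCircle(cn);print('img circ',cx,cy,r,op.sum()**.5/np.pi**.5)
q=P[op>0];print(np.round(np.percentile(q,[1,50,99],axis=0),1))
xy=q[:,:2].astype(np.float32);print('world circ',cv2.minEnclosingCircle(np.ascontiguousarray(xy)),cv2.fitEllipse(cv2.convexHull(np.ascontiguousarray(xy))))
# radial height profile
c0=np.percentile(xy,[1,99],axis=0).mean(0);rr=np.hypot(*(xy-c0).T)
for a in range(0,45,4):
    t=q[(rr>=a)&(rr<a+4)];print(a,len(t),np.round(np.median(t[:,2]),1) if len(t) else '')
# bracket and post
z=P.reshape(-1,3)
b=z[np.all((z>[625,-295,320])&(z<[668,-225,365]),1)];print('bracket',np.round(np.median(b,0),1),np.round(np.percentile(b[:,1],[1,99]),1))
for x in range(620,680,8):
    t=z[(abs(z[:,0]-x)<4)&(z[:,1]>-300)&(z[:,1]<-225)&(z[:,2]>325)&(z[:,2]<365)];print(x,np.round(np.percentile(t[:,1],[2,50,98])) if len(t) else '')
t=z[np.all((z>[640,-310,415])&(z<[760,-200,470]),1)];print('post top',np.round(np.percentile(t,[2,50,98],axis=0)))
E
```

```text
Traceback (most recent call last):
ValueError: max() iterable argument is empty
```

```bash
python3 - <<'E'
from h import *
d=np.load('d.npz');P=d['P']
im=np.nan_to_num(P[...,2])
m=((im>312)&(im<385)).astype(np.uint8)
m=cv2.morphologyEx(m,cv2.MORPH_CLOSE,np.ones((9,9)))
op=cv2.morphologyEx(m,cv2.MORPH_OPEN,cv2.getStructuringElement(cv2.MORPH_ELLIPSE,(53,53)))
cn,_=cv2.findContours(op,0,1);print(len(cn));cn=max(cn,key=cv2.contourArea)
(cx,cy),r=cv2.minEnclosingCircle(cn);print('img circ',cx,cy,r,op.sum()**.5/np.pi**.5)
q=P[(op>0)&(im>312)&(im<385)];print(np.round(np.percentile(q,[1,50,99],axis=0),1))
xy=np.ascontiguousarray(q[:,:2].astype(np.float32));print(cv2.fitEllipse(cv2.convexHull(xy)))
c0=np.percentile(xy,[1,99],axis=0).mean(0);rr=np.hypot(*(xy-c0).T)
for a in range(0,45,4):
    t=q[(rr>=a)&(rr<a+4)];print(a,len(t),np.round(np.median(t[:,2]),1) if len(t) else '')
z=P.reshape(-1,3)
for x in range(620,680,8):
    t=z[(abs(z[:,0]-x)<4)&(z[:,1]>-300)&(z[:,1]<-225)&(z[:,2]>325)&(z[:,2]<365)];print(x,np.round(np.percentile(t[:,1],[2,50,98])) if len(t) else '')
t=z[np.all((z>[640,-310,415])&(z<[760,-200,470]),1)];print('post top',np.round(np.percentile(t,[2,50,98],axis=0)))
E
```

```text
2
img circ 262.6087951660156 125.16627502441406 44.90966796875 52.4969236677661
[[ 539.2 -305.7  323. ]
 [ 590.4 -267.6  347.6]
 [ 703.1 -230.1  379.5]]
((624.1859130859375, -272.9605407714844), (106.00782012939453, 181.4573974609375), 83.30693054199219)
0 0 
4 49 342.8
8 104 342.8
12 140 343.3
16 173 345.5
20 220 348.0
24 254 348.7
28 289 349.0
32 356 349.0
36 479 348.5
40 569 348.1
44 942 349.8
620 [-281. -264. -247.]
628 [-281. -263. -246.]
636 [-280. -263. -246.]
644 [-280. -262. -245.]
652 [-279. -261. -244.]
660 [-278. -261. -244.]
668 [-279. -259. -240.]
676 [-292. -273. -236.]Traceback (most recent call last):
  File "<stdin>", line 17, in <module>
    return _quantile_unchecked(
        a, q, axis, out, overwrite_input, method, keepdims, weights)
    return _ureduce(a,
                    func=_quantile_ureduce_func,
    ...<5 lines>...
                    overwrite_input=overwrite_input,
                    method=method)
    r = func(a, **kwargs)
    result = _quantile(arr,
                       quantiles=q,
    ...<2 lines>...
                       out=out,
                       weights=wgt)
    slices_having_nans = np.isnan(arr[-1, ...])
                                  ~~~^^^^^^^^^
IndexError: index -1 is out of bounds for axis 0 with size 0
```

```bash
python3 - <<'E'
from h import *
from scipy.optimize import least_squares
P=np.load('d.npz')['P'].reshape(-1,3)
q=P[np.all((P>[530,-315,335])&(P<[625,-220,362]),1)]
c=np.array([577.,-266]);yaw=.08
for it in range(5):
    d=q[:,:2]-c;a=np.degrees(np.arctan2(d[:,1],d[:,0])-yaw)%360;r=np.hypot(*d.T)
    B=[]
    for k in list(range(30,64,4))+list(range(120,240,4))+list(range(300,330,4)):
        s=(a>=k)&(a<k+4)&(r<44)
        if s.sum()>5:
            i=np.argsort(r[s])[-3:];B.append(d[s][i].mean(0)+c)
    B=np.array(B);s=least_squares(lambda p:np.hypot(B[:,0]-p[0],B[:,1]-p[1])-p[2],[*c,40],loss='soft_l1');c=s.x[:2]
print(len(B),np.round(s.x,1),np.round(np.sqrt(np.mean(s.fun**2)),1))
print('z rim',np.median(q[(r>30)&(r<37),2]))
# pipe stubs
for lo,hi in((70,110),(250,290)):
    m=(a>lo)&(a<hi)&(r>43)&(r<58);print('stub ang',np.median(a[m])+np.degrees(yaw),m.sum(),np.round(q[m].mean(0),1))
t=P[np.all((P>[665,-310,335])&(P<[760,-200,470]),1)];print(np.round(np.percentile(t,[2,50,98],axis=0)))
E
```

```text
47 [ 574.5 -267.2   38.8] 1.1
z rim 344.37771870678546
stub ang 82.82199425236702 85 [ 580.  -222.3  344.3]
stub ang 286.3912896548039 124 [ 587.2 -311.7  344.4]
[[ 665. -309.  335.]
 [ 670. -267.  343.]
 [ 698. -213.  385.]]
```

Request:
move_arm:
  plan:
    - [0.012,-0.048,0,0,0,0,1]
    - [0.014,-0.049,0,0,0,0,1]
    - [0.014,-0.049,0.01,0,0,0,1]
    - [0.015,-0.049,0.02,0,0,0,1]
    - [0.015,-0.049,0.028,0,0,0,1]
    - [0.015,-0.049,0.028,0,0,0,1]
    - [0.015,-0.048,0.03,0,0,0,1]
    - [0.015,-0.048,0.03,0,0,0,1]
    - [0,0,0,0,0,0,1]

```text
t: 4.8
tcp_pos: [475.0, 113.0, 285.1]
ee_rot: [[0.941, 0.337, 0.005], [0.337, -0.941, -0.008], [0.002, 0.009, -1.0]]
contact_force: [0.2, -0.3, -0.1]
width: 94.3
```

```bash
python3 - <<'E'
from h import *
o=get_obs();print(np.round(o['joint_pos'],3),np.round(o['tcp_pos']),np.round(o['ee_rot'],3).tolist(),np.round(o['contact_force'],1))
c=capture('wrist');T=cam_T(c);K=np.array(c['camera_matrix'])
# project cartridge axis at z=203
def pr(p):
    d=T[:3,:3].T@(np.array(p)-T[:3,3]);return K[0,2]+K[0,0]*d[0]/-d[2],K[1,2]-K[1,1]*d[1]/-d[2]
a=pr([477,118,203]);print(a,pr([477,118,225]))
x,y=int(a[0])-50,int(a[1])-45
im=cv2.cvtColor(c['color'],cv2.COLOR_RGB2BGR)[max(y,0):y+90,max(x,0):x+100];print(x,y)
cv2.imwrite('pics/e.png',cv2.resize(im,None,fx=6,fy=6,interpolation=cv2.INTER_CUBIC))
P=cloud(c).reshape(-1,3);q=P[np.all((P>[430,70,190])&(P<[530,170,235]),1)]
print(np.round(np.percentile(q,[1,50,99],axis=0),1))
np.savez('e.npz',P=cloud(c),T=T,K=K,col=c['color'])
E
```

```text
[ 0.098  0.105  1.531 -0.009  1.501  1.325] [475. 113. 285.] [[0.941, 0.337, 0.005], [0.337, -0.941, -0.008], [0.002, 0.009, -1.0]] [ 0.2 -0.3 -0.1]
(np.float64(248.59158440652672), np.float64(198.5344055714772)) (np.float64(248.3228807162848), np.float64(204.48325734442082))
198 153
[[459.6  93.6 194.8]
 [480.5 119.2 225. ]
 [501.4 135.4 228.2]]
```

View pics/e.png

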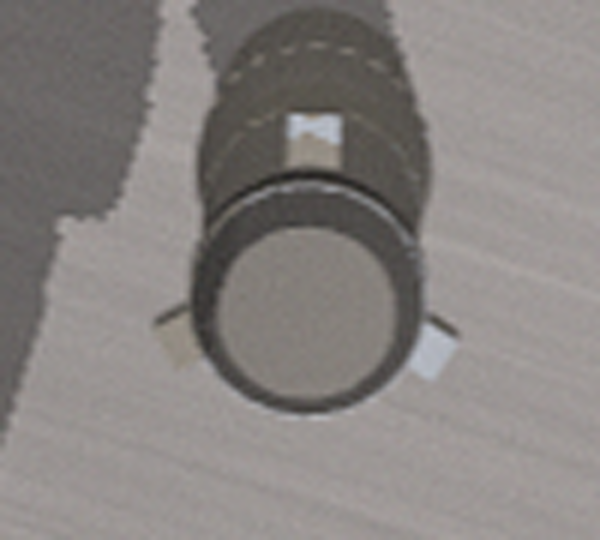

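```bash
python3 - <<'E'
from h import *
from scipy.optimize import least_squares
d=np.load('e.npz');T,K=d['T'],d['K']
def pr(p):
    q=T[:3,:3].T@(np.array(p)-T[:3,3]);return np.array([K[0,2]-K[0,0]*q[0]/q[2],K[1,2]+K[1,1]*q[1]/q[2]])
obs=np.array([[316,114],[166,348],[447,358]])/6+[198,153]
az0=np.arctan2(.337,.941)
def f(p,z=203):
    # image up = tool x (az0); image right = tool y (az0-90) ; so left lug = az0+120, right = az0-120
    return np.concatenate([pr([p[0]+26*np.cos(p[2]+k),p[1]+26*np.sin(p[2]+k),z])-o for k,o in zip((0,2*np.pi/3,-2*np.pi/3),obs)])
s=least_squares(f,[477,118,az0]);print(np.round(s.x,3),np.degrees(s.x[2]),np.round(s.fun,1))
# tip disc centre at z=225, disc centre pixel
o=np.array([308,313])/6+[198,153]
s2=least_squares(lambda p:pr([*p,225])-o,[477,118]);print(s2.x)
E
```

```text
[4.77033e+02 1.16965e+02 3.02000e-01] 17.289643644373353 [-0.  -0.2  0.1  0.1 -0.1  0.1]
[476.70949012 116.95629369]
```

Request:
move_arm:
  plan:
    - [0,0,-0.01,0,0.175,0,1]
    - [0,0,-0.01,0,0.175,0,1]
    - [0,0,-0.01,0,0.175,0,1]
    - [0,0,0,0.0875,0,-0.15,1]
    - [0,0,0,0.0875,0,-0.15,1]
    - [0,0,0,0,0,0,1]

```text
t: 5.6
tcp_pos: [472.4, 97.6, 321.0]
ee_rot: [[0.667, 0.613, 0.423], [0.54, -0.789, 0.292], [0.513, 0.033, -0.858]]
contact_force: [0.6, -0.4, 0.3]
width: 94.4
```

```bash
cat > fk.py <<'E'
import numpy as np
from scipy.spatial.transform import Rotation as R
from scipy.optimize import least_squares
def fk(q,p):
    h,lat,L1,fx,fz,d,l2=p
    T=R.from_euler('z',q[0]);x=T.apply([0,lat,h]);
    T=T*R.from_euler('y',q[1]);x=x+T.apply([0,0,L1])
    T=T*R.from_euler('y',q[2]);x=x+T.apply([fx,0,fz])
    T=T*R.from_euler('z',q[3]);T=T*R.from_euler('y',q[4]);x=x+T.apply([0,l2,d]);T=T*R.from_euler('z',q[5]);
    return x,T.as_matrix()
E
python3 - <<'E'
from h import *;from fk import *
o=get_obs();q=o['joint_pos'];print(np.round(q,4).tolist(),np.round(o['tcp_pos'],1).tolist(),np.round(o['ee_rot'],3).tolist())
data=[([-1.317,.277,1.506,0,1.361,-.121],[210.35,-534.5,204.6]),([-.63,.262,.975,.001,1.903,.57],[511,-286,436]),([.098,.105,1.531,-.009,1.501,1.325],[475,113,285]),(q,o['tcp_pos'])]
f=lambda p:np.concatenate([fk(a,p)[0]-b for a,b in data])
s=least_squares(f,[128,69,612,57,423,367,0]);print(np.round(s.x,1),np.round(s.fun,1))
print(np.round(fk(q,s.x)[1],3))
E
```

```text
[-0.2809, -0.1813, 1.8476, 0.4504, 1.1534, 0.5026] [472.4, 97.6, 321.0] [[0.667, 0.613, 0.423], [0.54, -0.789, 0.292], [0.513, 0.033, -0.858]]
[ 1.374e+02  6.980e+01  6.293e+02  6.070e+01  4.211e+02  3.901e+02
 -3.000e-01] [ 0.   0.1  0.  -0.1 -0.1 -0.2  0.2  0.   0.2 -0.   0.   0. ]
[[-0.613  0.667  0.423]
 [ 0.789  0.54   0.292]
 [-0.033  0.513 -0.858]]
```

```bash
cat >> fk.py <<'E'
PR=[137.4,69.8,629.3,60.7,421.1,390.1,-.3]
LO=np.array([-2.89,-.75,.22,-1.18,.11,-2.7]);HI=np.array([2.89,2.08,2.7,4.32,2.71,2.7])
def tool(q):
    x,M=fk(q,PR);return x,np.column_stack([M[:,1],-M[:,0],M[:,2]])
def pose(g,al,th,up=1):
    "grasp point g, azimuth, pitch below horizontal (deg); returns TCP, rot"
    a,t=np.radians([al,th]);z=np.array([np.cos(t)*np.cos(a),np.cos(t)*np.sin(a),-np.sin(t)])
    y=np.array([np.sin(a),-np.cos(a),0])*up;x=np.cross(y,z);return np.array(g)+18.8*z,np.column_stack([x,y,z])
def ik(p,M,q0):
    def f(q):
        x,T=tool(q);return np.concatenate([(x-p)/100,R.from_matrix(T.T@M).as_rotvec()])
    s=least_squares(f,np.clip(q0,LO+.01,HI-.01),bounds=(LO,HI));return s.x,np.linalg.norm(s.fun)
E
python3 - <<'E'
from fk import *
rng=np.random.default_rng(0)
seeds=[rng.uniform(LO,HI) for _ in range(25)]
for name,g in(('cart',[477,117,85]),('head',[575,-267,180])):
  for th in(25,40):
    for al in range(-80,101,20):
      S=[]
      for s in seeds:
        q,e=ik(*pose(g,al,th),s)
        if e<1e-3 and not any(np.allclose(q,k,atol=.02) for k in S):S.append(q)
      print(name,th,al,[np.round(q,2).tolist() for q in S])
E
```

```text
cart 25 -80 [[0.71, 0.71, 1.8, -0.9, 1.5, -2.11]]
cart 25 -60 [[0.79, 0.63, 2.04, -1.14, 1.3, -2.04]]
cart 25 -40 []
cart 25 -20 [[0.71, 0.59, 2.59, 4.19, 1.15, -1.53]]
cart 25 0 []
cart 25 20 []
cart 25 40 []
cart 25 60 [[-0.71, 0.57, 2.41, 1.31, 1.17, -1.4]]
cart 25 80 [[-0.62, 0.61, 2.14, 1.0, 1.33, -1.21]]
cart 25 100 [[-0.5, 0.68, 1.89, 0.79, 1.53, -1.13]]
cart 40 -80 [[0.63, 0.56, 1.82, -0.79, 1.33, -2.26]]
cart 40 -60 [[0.68, 0.47, 2.03, -1.0, 1.11, -2.29]]
cart 40 -40 []
cart 40 -20 []
cart 40 0 [[0.23, 0.26, 2.61, 3.45, 0.61, -1.68]]
cart 40 20 [[-0.25, 0.25, 2.65, 2.39, 0.68, -1.35]]
cart 40 40 [[-0.51, 0.28, 2.52, 1.63, 0.8, -1.13]]
cart 40 60 [[-0.56, 0.35, 2.32, 1.18, 0.98, -1.0]]
cart 40 80 [[-0.52, 0.44, 2.11, 0.9, 1.17, -0.96]]
cart 40 100 [[-0.43, 0.53, 1.9, 0.7, 1.37, -0.99]]
head 25 -80 []
head 25 -60 []
head 25 -40 [[-0.38, 0.29, 2.39, 3.6, 0.7, -1.79]]
head 25 -20 [[-0.77, 0.27, 2.43, 2.57, 0.75, -1.31]]
head 25 0 [[-1.04, 0.32, 2.31, 1.82, 0.94, -1.02]]
head 25 20 [[-1.13, 0.42, 2.09, 1.37, 1.17, -0.88]]
head 25 40 [[-1.11, 0.53, 1.83, 1.1, 1.42, -0.81]]
head 25 60 [[-1.04, 0.66, 1.55, 0.91, 1.68, -0.79]]
head 25 80 [[-0.95, 0.78, 1.27, 0.77, 1.95, -0.82]]
head 25 100 [[-0.84, 0.89, 1.01, 0.64, 2.2, -0.9]]
head 40 -80 []
head 40 -60 []
head 40 -40 []
head 40 -20 [[-0.7, 0.14, 2.21, 1.78, 0.28, -0.45]]
head 40 0 [[-0.92, 0.2, 2.13, 1.34, 0.68, -0.41]]
head 40 20 [[-1.02, 0.31, 1.97, 1.09, 1.01, -0.49]]
head 40 40 [[-1.02, 0.43, 1.76, 0.91, 1.29, -0.57]]
head 40 60 [[-0.97, 0.55, 1.52, 0.76, 1.55, -0.66]]
head 40 80 [[-0.9, 0.66, 1.29, 0.63, 1.8, -0.78]]
head 40 100 [[-0.8, 0.77, 1.07, 0.5, 2.03, -0.93]]
```

```bash
python3 - <<'E'
from fk import *
for th in(30,35,40):
  q=np.array([-0.53,.3,2.45,1.5,.85,-1.1])
  for al in range(70,24,-10):
    q,e=ik(*pose([477,117,98],al,th),q);print('cart',th,al,round(e,4),np.round(q,2).tolist())
  for z in (195,):
    q=np.array([-1.0,.3,2.1,1.3,1.1,-.7])
    for al in range(70,-41,-10):
      q,e=ik(*pose([575,-267,z],al,th),q);print('head',th,al,round(e,4),np.round(q,2).tolist())
E
```

```text
cart 30 70 0.0 [-0.64, 0.48, 2.25, 1.1, 1.2, -1.15]
cart 30 60 0.0 [-0.67, 0.45, 2.37, 1.26, 1.12, -1.22]
cart 30 50 0.0 [-0.68, 0.43, 2.5, 1.47, 1.06, -1.33]
cart 30 40 0.0 [-0.66, 0.43, 2.63, 1.74, 1.03, -1.48]
cart 30 30 0.0358 [-0.56, 0.4, 2.7, 2.01, 1.0, -1.51]
head 30 70 0.0 [-0.98, 0.67, 1.39, 0.8, 1.79, -0.75]
head 30 60 0.0 [-1.02, 0.6, 1.53, 0.87, 1.66, -0.73]
head 30 50 0.0 [-1.06, 0.54, 1.66, 0.95, 1.52, -0.71]
head 30 40 0.0 [-1.09, 0.48, 1.79, 1.04, 1.39, -0.7]
head 30 30 0.0 [-1.1, 0.41, 1.92, 1.14, 1.25, -0.7]
head 30 20 0.0 [-1.09, 0.35, 2.04, 1.27, 1.12, -0.71]
head 30 10 0.0 [-1.07, 0.29, 2.14, 1.44, 0.97, -0.73]
head 30 0 0.0 [-1.0, 0.24, 2.24, 1.65, 0.82, -0.78]
head 30 -10 0.0 [-0.9, 0.2, 2.3, 1.94, 0.66, -0.87]
head 30 -20 0.0 [-0.75, 0.17, 2.34, 2.38, 0.51, -1.08]
head 30 -30 0.0 [-0.57, 0.17, 2.34, 3.05, 0.42, -1.51]
head 30 -40 0.0 [-0.39, 0.2, 2.3, 3.76, 0.46, -1.98]
cart 35 70 0.0 [-0.6, 0.42, 2.23, 1.06, 1.15, -1.05]
cart 35 60 0.0 [-0.62, 0.38, 2.34, 1.21, 1.06, -1.09]
cart 35 50 0.0 [-0.62, 0.35, 2.46, 1.41, 0.97, -1.16]
cart 35 40 0.0 [-0.59, 0.32, 2.5
[... 936 characters left out ...]
art 40 30 0.0 [-0.41, 0.21, 2.58, 1.89, 0.71, -1.12]
head 40 70 0.0 [-0.94, 0.59, 1.39, 0.7, 1.7, -0.7]
head 40 60 0.0 [-0.97, 0.53, 1.51, 0.76, 1.58, -0.64]
head 40 50 0.0 [-1.0, 0.47, 1.62, 0.83, 1.45, -0.59]
head 40 40 0.0 [-1.02, 0.41, 1.74, 0.9, 1.31, -0.54]
head 40 30 0.0 [-1.03, 0.35, 1.85, 0.98, 1.17, -0.49]
head 40 20 0.0 [-1.02, 0.29, 1.95, 1.07, 1.02, -0.45]
head 40 10 0.0 [-0.98, 0.23, 2.04, 1.17, 0.87, -0.39]
head 40 0 0.0 [-0.92, 0.18, 2.11, 1.29, 0.69, -0.34]
head 40 -10 0.0 [-0.83, 0.14, 2.16, 1.42, 0.49, -0.29]
head 40 -20 0.0 [-0.7, 0.12, 2.19, 1.6, 0.27, -0.27]
head 40 -30 0.0288 [-0.58, 0.12, 2.22, 2.6, 0.11, -1.07]
head 40 -40 0.0315 [-0.44, 0.14, 2.19, 4.32, 0.2, -2.58]
```

```bash
cat > plan.py <<'E'
from h import *;from fk import *
def rows(p1,M1,n,grip,p0=None,M0=None,piv=None):
    "rows from (p0,M0) to (p1,M1), straight TCP line"
    o=get_obs();p0=o['tcp_pos'] if p0 is None else p0;M0=np.array(o['ee_rot']) if M0 is None else M0
    rv=R.from_matrix(M0.T@M1).as_rotvec()/n;out=[];M=M0
    for i in range(n):
        out.append([round(float(v),4) for v in np.r_[M.T@(np.array(p1)-p0)/n/1000,rv]]+[grip]);M=M@R.from_rotvec(rv).as_matrix()
    return out
def where(g=None):
    o=get_obs();M=np.array(o['ee_rot']);z=M[:,2];gp=o['tcp_pos']-18.8*z
    print('t',o['t'],'grasp',np.round(gp,1),'az',round(np.degrees(np.arctan2(z[1],z[0])),1),'pitch',round(np.degrees(-np.arcsin(z[2])),1),'roll',round(float(np.degrees(np.arcsin(M[2,1]))),2),'F',np.round(o['contact_force'],1),'T',np.round(o['torque'],2),'w',round(float(o['width']),1))
E
python3 - <<'E'
from plan import *
where();C=np.array([477,117,98.])
p,M=pose(C,50,35);z=M[:,2]
s=p-140*z;a=s+[0,0,90]
for r in rows(a,M,5,1)+rows(s,M,2,1,a,M):print(r)
q,e=ik(a,M,get_obs()['joint_pos']);print(e,np.round(q-get_obs()['joint_pos'],2)); q,e=ik(s,M,q);print(e,np.round(q-get_obs()['joint_pos'],2))
E
```

```text
t 5.6 grasp [464.4  92.1 337.2] az 34.7 pitch 59.1 roll 1.9 F [ 0.6 -0.4  0.3] T [-0.1   0.14 -0.02] w 94.4
[-0.0205, 0.0013, 0.0026, 0.034, 0.0846, -0.0268, 1]
[-0.0207, 0.0008, 0.0008, 0.034, 0.0846, -0.0268, 1]
[-0.0207, 0.0002, -0.001, 0.034, 0.0846, -0.0268, 1]
[-0.0206, -0.0004, -0.0027, 0.034, 0.0846, -0.0268, 1]
[-0.0202, -0.0011, -0.0044, 0.034, 0.0846, -0.0268, 1]
[-0.0369, 0.0, 0.0258, 0.0, 0.0, 0.0, 1]
[-0.0369, 0.0, 0.0258, 0.0, 0.0, 0.0, 1]
1.1538892555796552e-12 [-0.74  0.13  0.37  0.45  0.31 -1.16]
5.707407012535476e-13 [-0.74  0.3   0.52  0.5   0.11 -1.42]
```

Request:
move_arm:
  plan:
    - [-0.0205,0.001,0.0026,0.034,0.0846,-0.0268,1]
    - [-0.0207,0.001,0.001,0.034,0.0846,-0.0268,1]
    - [-0.0207,0,-0.001,0.034,0.0846,-0.0268,1]
    - [-0.0206,0,-0.003,0.034,0.0846,-0.0268,1]
    - [-0.0202,-0.001,-0.0044,0.034,0.0846,-0.0268,1]
    - [-0.037,0,0.026,0,0,0,1]
    - [-0.037,0,0.026,0,0,0,1]
    - [0,0,0,0,0,0,1]

```text
t: 6.6
tcp_pos: [414.3, 29.0, 165.9]
ee_rot: [[0.375, 0.753, 0.54], [0.44, -0.658, 0.611], [0.816, 0.008, -0.579]]
contact_force: [-0.3, -0.0, 0.3]
width: 94.1
```

```bash
python3 - <<'E'
from plan import *
where();c=capture('wrist');save(c,'f.png')
C=np.array([477,117,98.]);p,M=pose(C,50,35)
P=cloud(c).reshape(-1,3)
for lo,hi,r in((20,105,25),(120,158,20)):
    q=P[np.all((P>[430,70,lo])&(P<[530,170,hi]),1)]
    if len(q)>20:
        s=least_squares(lambda k:np.hypot(q[:,0]-k[0],q[:,1]-k[1])-r,[477,117],loss='soft_l1');print(len(q),np.round(s.x,1),np.round(np.std(s.fun),1))
for r in rows(p,M,5,1):print(r)
E
```

```text
t 6.6 grasp [404.2  17.5 176.8] az 48.5 pitch 35.4 roll 0.48 F [-0.3 -0.   0.3] T [-0.28  0.2   0.  ] w 94.1
1823 [476.9 118.5] 0.5
1132 [476.7 118.8] 0.4
[0.0012, -0.0025, 0.0293, 0.0045, 0.0012, -0.0001, 1]
[0.0011, -0.0024, 0.0293, 0.0045, 0.0012, -0.0001, 1]
[0.0011, -0.0023, 0.0293, 0.0045, 0.0012, -0.0001, 1]
[0.0011, -0.0021, 0.0293, 0.0045, 0.0012, -0.0001, 1]
[0.001, -0.002, 0.0293, 0.0045, 0.0012, -0.0001, 1]
```

Request:
move_arm:
  plan:
    - [0.001,-0.006,0.02,0.011,0.003,0,1]
    - [0.001,-0.005,0.03,0.011,0.003,0,1]
    - [0.001,0,0.031,0,0,0,1]
    - [0.001,0,0.031,0,0,0,1]
    - [0.001,0,0.031,0,0,0,1]
    - [0,0,0,0,0,0,1]

```text
t: 7.4
tcp_pos: [496.2, 123.8, 99.4]
ee_rot: [[0.352, 0.763, 0.542], [0.449, -0.646, 0.618], [0.821, 0.025, -0.57]]
contact_force: [0.8, 1.1, 0.6]
width: 93.9
```

```bash
python3 - <<'E'
from plan import *
where();p,M=pose([477,118,98.],50,35)
for r in rows(p,M,1,1):print(r)
E
```

```text
t 7.4 grasp [486.  112.2 110.1] az 48.7 pitch 34.8 roll 1.46 F [0.8 1.1 0.6] T [-0.21  0.2   0.03] w 93.9
[-0.0106, -0.0112, 0.0056, 0.018, -0.004, 0.0185, 1]
```

Request:
move_arm:
  plan:
    - [-0.0106,-0.0112,0.0056,0.018,-0.004,0.0185,1]
    - [0,0,0,0,0,0,1]

```text
t: 7.65
tcp_pos: [487.5, 129.1, 89.1]
ee_rot: [[0.365, 0.766, 0.529], [0.441, -0.643, 0.627], [0.82, 0.004, -0.572]]
contact_force: [0.1, 0.3, -0.5]
width: 93.8
```

```bash
python3 - <<'E'
from plan import *
where();p,M=pose([477,118,98.],50,35)
for r in rows(p,M,1,1):print(r)
E
```

```text
t 7.65 grasp [477.6 117.3  99.9] az 49.8 pitch 34.9 roll 0.24 F [ 0.1  0.3 -0.5] T [-0.3   0.2   0.02] w 93.8
[-0.0015, -0.0009, 0.0012, 0.0022, -0.0015, 0.0035, 1]
```

Request:
move_arm:
  plan:
    - [0,0,0,0.0022,-0.0015,0.0035,-1]
    - [0,0,0,0,0,0,-1]
    - [0,0,0,0,0,0,-1]
    - [0,0,0,0,0,0,-1]
    - [0,0,0,0,0,0,-1]
    - [0,0,0,0,0,0,-1]
    - [0,0,0,0,0,0,-1]
    - [0,0,0,0,0,0,-1]

```text
t: 8.65
tcp_pos: [487.8, 127.7, 90.3]
ee_rot: [[0.369, 0.764, 0.529], [0.438, -0.645, 0.626], [0.82, 0.0, -0.572]]
contact_force: [-0.3, 0.5, -0.0]
width: 49.4
```

```bash
python3 - <<'E'
from plan import *
where();o=get_obs();M=np.array(o['ee_rot']);np.savez('grasp.npz',p=o['tcp_pos'],M=M)
print('up in tool',np.round(M.T@[0,0,1],3))
# waypoint: via, keep orientation; rise then to pre-head standoff
q=o['joint_pos']
for g,al in (([477,118,140],50),([500,0,170],30),([520,-120,165],10),([575,-267,150],-7)):
    q,e=ik(*pose(g,al,35),q);print(g,al,round(e,5),np.round(q,2).tolist())
E
```

```text
t 8.65 grasp [477.8 115.9 101.1] az 49.8 pitch 34.9 roll 0.03 F [-0.3  0.5 -0. ] T [-0.26  0.18  0.11] w 49.4
up in tool [ 0.82   0.    -0.572]
[477, 118, 140] 50 0.0 [-0.62, 0.23, 2.4, 1.3, 1.01, -0.96]
[500, 0, 170] 30 0.0 [-0.82, 0.13, 2.4, 1.35, 0.96, -0.81]
[520, -120, 165] 10 0.0 [-0.92, 0.14, 2.41, 1.56, 0.81, -0.82]
[575, -267, 150] -7 0.0 [-0.9, 0.26, 2.28, 1.84, 0.64, -0.85]
```

```bash
python3 - <<'E'
from plan import *
a=pose([478,116,165],50,35);b=pose([500,0,165],30,35);c=pose([525,-130,145],10,35)
for r in rows(*a,3,-1)+rows(*b,4,-1,*a)+rows(*c,5,-1,*b):print(r)
E
```

```text
[0.0175, 0.0, -0.0122, 0.0009, -0.0005, -0.0004, -1]
[0.0175, 0.0, -0.0122, 0.0009, -0.0005, -0.0004, -1]
[0.0175, 0.0, -0.0122, 0.0009, -0.0005, -0.0004, -1]
[-0.0108, 0.0242, -0.0155, -0.0715, 0.0, 0.0501, -1]
[-0.0096, 0.0257, -0.0137, -0.0715, 0.0, 0.0501, -1]
[-0.0083, 0.0271, -0.0118, -0.0715, 0.0, 0.0501, -1]
[-0.0069, 0.0282, -0.0098, -0.0715, 0.0, 0.0501, -1]
[-0.0084, 0.0261, -0.005, -0.0572, 0.0, 0.04, -1]
[-0.0073, 0.0266, -0.0035, -0.0572, 0.0, 0.04, -1]
[-0.0062, 0.027, -0.0019, -0.0572, 0.0, 0.04, -1]
[-0.0051, 0.0273, -0.0004, -0.0572, 0.0, 0.04, -1]
[-0.004, 0.0275, 0.0012, -0.0572, 0.0, 0.04, -1]
```

Request:
move_arm:
  plan:
    - [0.0175,0,-0.0122,0,0,0,-1]
    - [0.0175,0,-0.0122,0,0,0,-1]
    - [0.0175,0,-0.0122,0,0,0,-1]
    - [0.001,0,-0.001,0,0,0,-1]
    - [-0.0108,0.0242,-0.0155,-0.0715,0,0.0501,-1]
    - [-0.0096,0.0257,-0.0137,-0.0715,0,0.0501,-1]
    - [-0.0083,0.0271,-0.0118,-0.0715,0,0.0501,-1]
    - [-0.0069,0.0282,-0.0098,-0.0715,0,0.0501,-1]
    - [0,0,0,0,0,0,-1]

```text
t: 9.78
tcp_pos: [507.6, 1.7, 145.4]
ee_rot: [[0.518, 0.487, 0.703], [0.287, -0.873, 0.393], [0.806, -0.001, -0.593]]
contact_force: [-0.5, -0.4, -4.0]
width: 49.5
```

```bash
python3 - <<'E'
from plan import *
where();c=pose([525,-130,145],10,35)
for r in rows(*c,5,-1):print(r)
E
```

```text
t 9.775 grasp [494.4  -5.7 156.6] az 29.2 pitch 36.3 roll -0.08 F [-0.5 -0.4 -4. ] T [-0.36  0.8   0.01] w 49.5
[-0.0059, 0.0257, -0.0042, -0.0544, 0.0047, 0.0387, -1]
[-0.0048, 0.0261, -0.0028, -0.0544, 0.0047, 0.0387, -1]
[-0.0038, 0.0264, -0.0014, -0.0544, 0.0047, 0.0387, -1]
[-0.0028, 0.0266, -0.0, -0.0544, 0.0047, 0.0387, -1]
[-0.0017, 0.0266, 0.0014, -0.0544, 0.0047, 0.0387, -1]
```

Request:
move_arm:
  plan:
    - [-0.0059,0.0257,-0.0042,-0.0544,0.0047,0.0387,-1]
    - [-0.0048,0.0261,-0.0028,-0.0544,0.0047,0.0387,-1]
    - [-0.0038,0.0264,-0.0014,-0.0544,0.0047,0.0387,-1]
    - [-0.0028,0.0266,0,-0.0544,0.0047,0.0387,-1]
    - [-0.0017,0.0266,0.0014,-0.0544,0.0047,0.0387,-1]
    - [0,0,0,0,0,0,-1]

```text
t: 10.52
tcp_pos: [536.9, -123.9, 125.9]
ee_rot: [[0.575, 0.176, 0.799], [0.095, -0.984, 0.148], [0.812, -0.009, -0.583]]
contact_force: [0.1, 1.7, -3.6]
width: 49.4
```

```bash
python3 - <<'E'
from plan import *
where();c=pose([548,-262,135],-7,35)
for r in rows(*c,6,-1):print(r)
cc=capture('wrist');save(cc,'g.png')
E
```

```text
t 10.525 grasp [ 521.9 -126.7  136.8] az 10.5 pitch 35.7 roll -0.51 F [ 0.1  1.7 -3.6] T [-0.11  0.87  0.01] w 49.4
[0.0001, 0.0237, 0.0002, -0.0415, 0.0021, 0.0276, -1]
[0.0007, 0.0237, 0.0012, -0.0415, 0.0021, 0.0276, -1]
[0.0014, 0.0236, 0.0022, -0.0415, 0.0021, 0.0276, -1]
[0.002, 0.0234, 0.0032, -0.0415, 0.0021, 0.0276, -1]
[0.0027, 0.0232, 0.0041, -0.0415, 0.0021, 0.0276, -1]
[0.0033, 0.023, 0.0051, -0.0415, 0.0021, 0.0276, -1]
```

View pics/g.png

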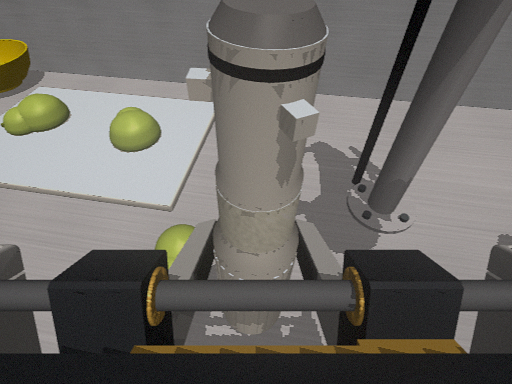

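Request:
move_arm:
  plan:
    - [0,0.0237,0,-0.0415,0.003,0.0276,-1]
    - [0.0007,0.0237,0.0012,-0.0415,0.003,0.0276,-1]
    - [0.0014,0.0236,0.0022,-0.0415,0.003,0.0276,-1]
    - [0.002,0.0234,0.003,-0.0415,0.003,0.0276,-1]
    - [0.0027,0.0232,0.004,-0.0415,0.003,0.0276,-1]
    - [0.0033,0.023,0.005,-0.0415,0.003,0.0276,-1]
    - [0,0,0,0,0,0,-1]

```text
t: 11.45
tcp_pos: [562.1, -268.1, 122.8]
ee_rot: [[0.566, -0.133, 0.813], [-0.077, -0.991, -0.108], [0.821, -0.002, -0.571]]
contact_force: [-0.7, -0.2, -3.7]
width: 49.7
```

```bash
python3 - <<'E'
from plan import *
where();cc=capture('wrist');save(cc,'h.png');P=cloud(cc);np.savez('h.npz',P=P,T=cam_T(cc),K=cc['camera_matrix'],col=cc['color'])
for t in('mouth','filter_head','cartridge'):
    for r in landmark_of('wrist',t)[:1]:print(t,r)
E
```

```text
t 11.45 grasp [ 546.8 -266.1  133.6] az -7.6 pitch 34.9 roll -0.09 F [-0.7 -0.2 -3.7] T [ 0.18  0.9  -0.  ] w 49.7
cartridge {'point': [255.8, 304.2], 'confidence': 0.91}
```

View pics/h.png

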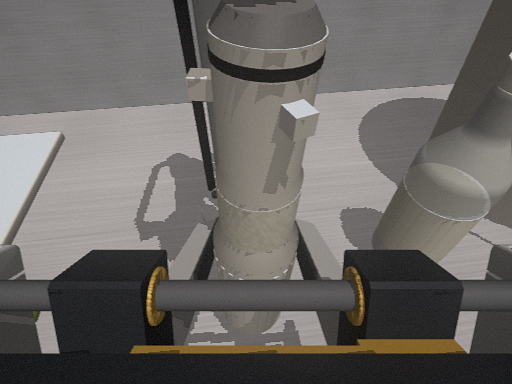

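```bash
cat > cart.py <<'E'
from plan import *
def fitcart(P,gp,under):
    "fit axis: point at grasp height & tilt, using slim barrel r=20 (120..158) and neck r=18 (168..190), barrel 25 (..112)"
    q=P.reshape(-1,3);h=q[:,2]-under
    m=(np.hypot(q[:,0]-gp[0],q[:,1]-gp[1])<40)&(h>108)&(h<192);q=q[m];h=h[m]
    A=[((h>122)&(h<158),20),((h>168)&(h<191),18)]
    def f(k):
        out=[]
        for s,r in A:
            d=h[s]-150;x=q[s,0]-k[0]-k[2]*d;y=q[s,1]-k[1]-k[3]*d;out.append(np.hypot(x,y)-r)
        return np.concatenate(out)
    s=least_squares(f,[gp[0],gp[1],0,0],loss='soft_l1',f_scale=1);return s.x,np.std(s.fun),[int(a.sum()) for a,_ in A]
E
python3 - <<'E'
from cart import *
d=np.load('h.npz');P,T,K=d['P'],d['T'],d['K']
gp=np.array([546.8,-266.1,133.6])
k,sd,n=fitcart(P,gp,133.6-101);print(np.round(k,3),round(sd,2),n)
def pr(p):
    q=T[:3,:3].T@(np.array(p)-T[:3,3]);return np.array([K[0,2]-K[0,0]*q[0]/q[2],K[1,2]+K[1,1]*q[1]/q[2]])
obs=[np.array([300,104]),np.array([199,71])]  # top-face outer mid guesses
top=pr([k[0]+k[2]*75,k[1]+k[3]*75,32.6+225]);print('tip centre',top)
for yaw in(-50,-45,-40,-35,-30):
    print(yaw,[np.round([pr([k[0]+k[2]*50+r*np.cos(np.radians(yaw+a)),k[1]+k[3]*50+r*np.sin(np.radians(yaw+a)),32.6+203]) for r in (19,26)]).tolist() for a in(-120,120,0)])
im=cv2.cvtColor(d['col'],cv2.COLOR_RGB2BGR)[50:150,170:340];cv2.imwrite('pics/i.png',cv2.resize(im,None,fx=4.5,fy=4.5,interpolation=cv2.INTER_CUBIC))
E
```

```text
[ 5.47206e+02 -2.66172e+02  1.20000e-02 -2.80000e-02] 4.7 [4067, 3863]
tip centre [267.81768652   0.46198909]
-50 [[[284.0, 106.0], [293.0, 118.0]], [[211.0, 72.0], [192.0, 70.0]], [[297.0, 59.0], [308.0, 54.0]]]
-45 [[[289.0, 105.0], [301.0, 117.0]], [[209.0, 74.0], [190.0, 73.0]], [[294.0, 58.0], [304.0, 52.0]]]
-40 [[[294.0, 103.0], [308.0, 115.0]], [[208.0, 76.0], [188.0, 76.0]], [[290.0, 57.0], [298.0, 51.0]]]
-35 [[[299.0, 102.0], [314.0, 113.0]], [[208.0, 78.0], [187.0, 79.0]], [[286.0, 56.0], [293.0, 49.0]]]
-30 [[[303.0, 100.0], [320.0, 110.0]], [[208.0, 81.0], [187.0, 82.0]], [[282.0, 55.0], [288.0, 48.0]]]
```

View pics/i.png

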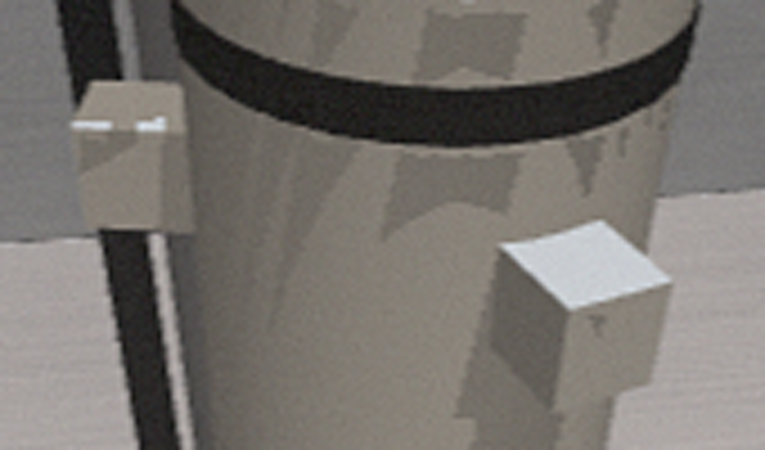

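```bash
sed -i 's/<40)&/<R0)\&/; s/def fitcart(P,gp,under)/def fitcart(P,gp,under,R0=25)/' cart.py; python3 - <<'E'
from cart import *
d=np.load('h.npz');P=d['P'];gp=np.array([547.2,-266.1,133.6])
for R0 in(23,25,28):
    k,sd,n=fitcart(P,gp,32.6,R0);print(R0,np.round(k,3),round(sd,2),n)
g=pose([575.5,-267,140],-7.6,34.9)
for r in rows(*g,2,-1):print(r)
E
```

```text
23 [ 5.47409e+02 -2.66077e+02  3.00000e-03 -3.30000e-02] 0.35 [3377, 3863]
25 [ 5.47409e+02 -2.66077e+02  3.00000e-03 -3.30000e-02] 0.35 [3377, 3863]
28 [ 5.47409e+02 -2.66077e+02  3.00000e-03 -3.30000e-02] 0.35 [3377, 3863]
[0.0112, -0.0005, 0.0102, -0.0011, 0.0, -0.0007, -1]
[0.0112, -0.0005, 0.0102, -0.0011, 0.0, -0.0007, -1]
```

```bash
python3 - <<'E'
from cart import *
o=get_obs();M=R.from_rotvec([-.033,-.003,0]).as_matrix()@np.array(o['ee_rot'])
g=np.array([574.5,-268.5,136]);
for r in rows(g+18.8*M[:,2],M,2,-1):print(r)
E
```

```text
[0.0094, 0.0004, 0.011, -0.0092, 0.0037, -0.0133, -1]
[0.0094, 0.0005, 0.011, -0.0092, 0.0037, -0.0133, -1]
```

Request:
move_arm:
  plan:
    - [0.0094,0.0004,0.011,-0.0092,0.0037,-0.0133,-1]
    - [0.0094,0.0005,0.011,-0.0092,0.0037,-0.0133,-1]
    - [0,0,0,0,0,0,-1]
    - [0,0,0,0,0,0,-1]

```text
t: 12.15
tcp_pos: [588.7, -268.3, 124.4]
ee_rot: [[0.566, -0.129, 0.814], [-0.05, -0.991, -0.123], [0.823, 0.029, -0.568]]
contact_force: [0.9, -0.0, -3.6]
width: 49.8
```

```bash
python3 - <<'E'
from cart import *
where();o=get_obs();gp=o['tcp_pos']-18.8*np.array(o['ee_rot'])[:,2]
c=capture('wrist');k,sd,n=fitcart(cloud(c),gp,gp[2]-101);print(np.round(k,3),round(sd,2),n)
print('axis at collar h=205',np.round(k[:2]+k[2:]*55,1),'at grip',np.round(k[:2]-k[2:]*49,1))
c=capture('scene');P=cloud(c);k,sd,n=fitcart(P,gp,gp[2]-101,30);print('scene',np.round(k,3),round(sd,2),n)
save(c,'j.png')
E
```

```text
t 12.15 grasp [ 573.4 -266.   135.1] az -8.6 pitch 34.6 roll 1.66 F [ 0.9 -0.  -3.6] T [0.15 0.87 0.03] w 49.8
[ 5.74348e+02 -2.65530e+02  2.00000e-03 -1.00000e-03] 0.35 [3344, 3890]
axis at collar h=205 [ 574.5 -265.6] at grip [ 574.2 -265.5]
scene [ 5.77273e+02 -2.66883e+02 -1.70000e-02  4.10000e-02] 0.93 [20, 6]
```

Request:
move_arm:
  plan:
    - [0.0045,0.0012,-0.0023,0,0,0,-1]
    - [0.0041,0,-0.0028,0,0,0,-1]
    - [0.0041,0,-0.0028,0,0,0,-1]
    - [0.0041,0,-0.0028,0,0,0,-1]
    - [0,0,0,0,0,0,-1]

```text
t: 12.88
tcp_pos: [588.7, -269.7, 146.4]
ee_rot: [[0.566, -0.131, 0.814], [-0.05, -0.991, -0.124], [0.823, 0.029, -0.567]]
contact_force: [0.1, -0.0, -3.2]
width: 49.8
```

```bash
python3 - <<'E'
from cart import *
where()
E
```

```text
t 12.875 grasp [ 573.4 -267.3  157.1] az -8.7 pitch 34.5 roll 1.68 F [ 0.1 -0.  -3.2] T [0.15 0.9  0.02] w 49.8
```

Request:
move_arm:
  plan:
    - [0.0033,0.0001,-0.0023,0,0,0,-1]
    - [0.0033,0.0001,-0.0023,0,0,0,-1]
    - [0.0033,0.0001,-0.0023,0,0,0,-1]
    - [0,0,0,0,0,0,-1]

```text
t: 13.38
tcp_pos: [588.6, -269.2, 159.2]
ee_rot: [[0.566, -0.13, 0.814], [-0.05, -0.991, -0.123], [0.823, 0.029, -0.567]]
contact_force: [-0.8, 0.9, -3.9]
width: 49.5
```

```bash
python3 - <<'E'
from cart import *
where()
E
```

```text
t 13.375 grasp [ 573.3 -266.9  169.9] az -8.6 pitch 34.6 roll 1.66 F [-0.8  0.9 -3.9] T [0.13 0.86 0.01] w 49.5
```

Request:
move_arm:
  plan:
    - [0.0016,0,-0.0011,0,0,0,-1]
    - [0.0016,0,-0.0011,0,0,0,-1]
    - [0.0016,0,-0.0011,0,0,0,-1]
    - [0,0,0,0,0,0,-1]

```text
t: 13.88
tcp_pos: [588.6, -268.8, 165.1]
ee_rot: [[0.566, -0.13, 0.814], [-0.051, -0.991, -0.123], [0.823, 0.028, -0.568]]
contact_force: [0.2, 0.2, -3.9]
width: 49.9
```

```bash
python3 - <<'E'
from cart import *
where()
E
```

```text
t 13.875 grasp [ 573.2 -266.5  175.8] az -8.6 pitch 34.6 roll 1.63 F [ 0.2  0.2 -3.9] T [ 0.15  0.88 -0.01] w 49.9
```

Request:
move_arm:
  plan:
    - [0.0008,0.0002,-0.0006,0,0,0,-1]
    - [0.0008,0.0001,-0.0006,0,0,0,-1]
    - [0.0008,0,-0.0006,0,0,0,-1]
    - [0,0,0,0,0,0,-1]

```text
t: 14.38
tcp_pos: [588.3, -268.9, 168.1]
ee_rot: [[0.566, -0.13, 0.814], [-0.051, -0.991, -0.123], [0.823, 0.028, -0.568]]
contact_force: [0.1, -0.2, -3.4]
width: 49.4
```

```bash
python3 - <<'E'
from cart import *
where()
E
```

```text
t 14.375 grasp [ 573.  -266.6  178.8] az -8.6 pitch 34.6 roll 1.61 F [ 0.1 -0.2 -3.4] T [ 0.13  0.87 -0.02] w 49.4
```

Request:
move_arm:
  plan:
    - [0.001,0.0001,-0.0004,0,0,0,-1]
    - [0.001,0,-0.0004,0,0,0,-1]
    - [0.0008,0,-0.0006,0,0,0,-1]
    - [0,0,0,0,0,0,-1]

```text
t: 14.88
tcp_pos: [588.7, -268.9, 171.2]
ee_rot: [[0.567, -0.13, 0.814], [-0.051, -0.991, -0.123], [0.822, 0.028, -0.568]]
contact_force: [0.3, -1.1, -4.1]
width: 49.3
```

Request:
move_arm:
  plan:
    - [0.0008,0.0001,-0.0006,0,0,0,-1]
    - [0.0008,0,-0.0006,0,0,0,-1]
    - [0.0008,0,-0.0006,0,0,0,-1]
    - [0,0,0,0,0,0,-1]

```text
t: 15.38
tcp_pos: [586.8, -268.5, 171.1]
ee_rot: [[0.572, -0.131, 0.81], [-0.053, -0.991, -0.122], [0.819, 0.027, -0.574]]
contact_force: [1.6, -0.3, -5.9]
width: 49.4
```

```bash
cat > tgt.py <<'E'
from cart import *
M0=np.array([[0.566,-0.13,0.814],[-0.051,-0.991,-0.123],[0.823,0.028,-0.568]]);u,_,v=np.linalg.svd(M0);M0=u@v
def tgt(al,z,A=(574.2,-266.4)):
    a=np.radians(al);M=R.from_euler('z',al+8.6,degrees=True).as_matrix()@M0
    g=np.array([A[0]-.82*np.cos(a)+.58*np.sin(a),A[1]-.82*np.sin(a)-.58*np.cos(a),z]);return g+18.8*M[:,2],M
def chain(al0,seq,**k):
    p,M=None,None
    for al,z,n in seq:
        q=tgt(al,z,**k)
        for r in rows(*q,n,-1,p,M):print(r,',')
        p,M=q
E
python3 - <<'E'
from tgt import *
where()
chain(0,[(-8.6,180,1),(1.4,180,2),(1.4,186,6)])
print('neg');chain(0,[(-8.6,180,1),(-18.6,180,2),(-18.6,186,6)])
E
```

```text
t 15.375 grasp [ 571.6 -266.2  181.9] az -8.6 pitch 35.0 roll 1.56 F [ 1.6 -0.3 -5.9] T [ 0.23  1.2  -0.07] w 49.4
[-0.0004, 0.0004, 0.0025, -0.0001, 0.0071, -0.001, -1] ,
[0.0, -0.0013, -0.0001, 0.0718, 0.0024, -0.0495, -1] ,
[0.0001, -0.0013, 0.0, 0.0718, 0.0024, -0.0495, -1] ,
[0.0008, 0.0, -0.0006, 0.0, 0.0, 0.0, -1] ,
[0.0008, 0.0, -0.0006, 0.0, 0.0, 0.0, -1] ,
[0.0008, 0.0, -0.0006, 0.0, 0.0, 0.0, -1] ,
[0.0008, 0.0, -0.0006, 0.0, 0.0, 0.0, -1] ,
[0.0008, 0.0, -0.0006, 0.0, 0.0, 0.0, -1] ,
[0.0008, 0.0, -0.0006, 0.0, 0.0, 0.0, -1] ,
neg
[-0.0004, 0.0004, 0.0025, -0.0001, 0.0071, -0.001, -1] ,
[-0.0001, 0.0013, -0.0001, -0.0718, -0.0024, 0.0495, -1] ,
[-0.0001, 0.0013, -0.0, -0.0718, -0.0024, 0.0495, -1] ,
[0.0008, 0.0, -0.0006, 0.0, 0.0, 0.0, -1] ,
[0.0008, 0.0, -0.0006, 0.0, 0.0, 0.0, -1] ,
[0.0008, 0.0, -0.0006, 0.0, 0.0, 0.0, -1] ,
[0.0008, 0.0, -0.0006, 0.0, 0.0, 0.0, -1] ,
[0.0008, 0.0, -0.0006, 0.0, 0.0, 0.0, -1] ,
[0.0008, 0.0, -0.0006, 0.0, 0.0, 0.0, -1] ,
```

Request:
move_arm:
  plan:
    - [-0.0004,0.0004,0.0025,0,0.0071,-0.001,-1]
    - [0,0,0,0,0,0,-1]
    - [0,-0.0013,0,0.0718,0.0024,-0.0495,-1]
    - [0,-0.0013,0,0.0718,0.0024,-0.0495,-1]
    - [0,0,0,0,0,0,-1]
    - [0.0008,0,-0.0006,0,0,0,-1]
    - [0.0008,0,-0.0006,0,0,0,-1]
    - [0.0008,0,-0.0006,0,0,0,-1]
    - [0.0008,0,-0.0006,0,0,0,-1]
    - [0,0,0,0,0,0,-1]

```text
t: 16.62
tcp_pos: [587.7, -265.7, 171.1]
ee_rot: [[0.57, 0.045, 0.82], [0.049, -0.999, 0.021], [0.82, 0.028, -0.572]]
contact_force: [1.7, -3.0, -11.6]
width: 49.5
```

```bash
python3 - <<'E'
from tgt import *
where()
chain(0,[(1.4,184,1),(1.4,187,3)])
print('blocked:');chain(0,[(1.4,180.5,1),(11.4,180.5,2)])
E
```

```text
t 16.625 grasp [ 572.2 -266.1  181.8] az 1.5 pitch 34.9 roll 1.61 F [  1.7  -3.  -11.6] T [ 0.08  1.7  -0.34] w 49.5
[0.0025, 0.0011, -0.0003, -0.0008, 0.0046, 0.0007, -1] ,
[0.0008, 0.0, -0.0006, 0.0, 0.0, 0.0, -1] ,
[0.0008, 0.0, -0.0006, 0.0, 0.0, 0.0, -1] ,
[0.0008, 0.0, -0.0006, 0.0, 0.0, 0.0, -1] ,
blocked:
[-0.0004, 0.001, 0.0017, -0.0008, 0.0046, 0.0007, -1] ,
[0.0, -0.0013, -0.0001, 0.0718, 0.0024, -0.0495, -1] ,
[0.0001, -0.0013, 0.0, 0.0718, 0.0024, -0.0495, -1] ,
```

Request:
move_arm:
  plan:
    - [-0.0004,0.001,0.0022,-0.0008,0.0046,0.0007,-1]
    - [0,0,0,0,0,0,-1]
    - [0,-0.0013,0,0.0718,0.0024,-0.0495,-1]
    - [0,-0.0013,0,0.0718,0.0024,-0.0495,-1]
    - [0,0,0,0,0,0,-1]
    - [0.0008,0,-0.0006,0,0,0,-1]
    - [0.0008,0,-0.0006,0,0,0,-1]
    - [0.0008,0,-0.0006,0,0,0,-1]
    - [0.0008,0,-0.0006,0,0,0,-1]
    - [0,0,0,0,0,0,-1]

```text
t: 17.88
tcp_pos: [587.5, -262.4, 171.1]
ee_rot: [[0.554, 0.218, 0.803], [0.148, -0.975, 0.163], [0.819, 0.028, -0.573]]
contact_force: [3.2, -3.4, -11.8]
width: 49.6
```

```bash
python3 - <<'E'
from tgt import *
where()
chain(0,[(11.4,184,1),(11.4,187,3)])
print('blocked:');chain(0,[(11.4,180,1),(17.4,180,1)])
print('neg:');chain(0,[(11.4,180,1),(-18.6,180,5)])
E
```

```text
t 17.875 grasp [ 572.4 -265.5  181.9] az 11.5 pitch 34.9 roll 1.63 F [  3.2  -3.4 -11.8] T [-0.24  1.91 -0.45] w 49.6
[0.0022, 0.0019, -0.0006, -0.0012, 0.006, 0.0013, -1] ,
[0.0008, 0.0, -0.0006, 0.0, 0.0, 0.0, -1] ,
[0.0008, 0.0, -0.0006, 0.0, 0.0, 0.0, -1] ,
[0.0008, 0.0, -0.0006, 0.0, 0.0, 0.0, -1] ,
blocked:
[-0.001, 0.0018, 0.0017, -0.0012, 0.006, 0.0013, -1] ,
[0.0, -0.0015, -0.0, 0.0862, 0.0029, -0.0595, -1] ,
neg:
[-0.001, 0.0018, 0.0017, -0.0012, 0.006, 0.0013, -1] ,
[-0.0003, 0.0014, -0.0004, -0.0862, -0.0029, 0.0595, -1] ,
[-0.0002, 0.0015, -0.0002, -0.0862, -0.0029, 0.0595, -1] ,
[-0.0001, 0.0015, -0.0001, -0.0862, -0.0029, 0.0595, -1] ,
[-0.0, 0.0015, 0.0, -0.0862, -0.0029, 0.0595, -1] ,
[0.0, 0.0015, 0.0001, -0.0862, -0.0029, 0.0595, -1] ,
```

```bash
python3 - <<'E'
from tgt import *
A=(574.8,-267)
chain(0,[(11.4,180.5,1),(-6.6,180.5,2)],A=A)
print('sweep')
p,M=tgt(-6.6,181.5,A=A);q=tgt(-9.1,182.1,A=A)
print(rows(*q,1,-1,p,M)); print(rows(*tgt(-26.5,182.1,A=A),1,-1,*tgt(-24,181.5,A=A)))
E
```

```text
[-0.0004, 0.0026, 0.0018, -0.0012, 0.006, 0.0013, -1] ,
[-0.0003, 0.0022, -0.0004, -0.1292, -0.0044, 0.0892, -1] ,
[-0.0001, 0.0023, -0.0001, -0.1292, -0.0044, 0.0892, -1] ,
sweep
[[0.0004, 0.0007, -0.0004, -0.0359, -0.0012, 0.0248, -1]]
[[0.0004, 0.0007, -0.0004, -0.0359, -0.0012, 0.0248, -1]]
```

Request:
move_arm:
  plan:
    - [-0.0004,0.0026,0.0018,-0.0012,0.006,0.0013,-1]
    - [0,0,0,0,0,0,-1]
    - [-0.0003,0.0022,-0.0004,-0.1292,-0.0044,0.0892,-1]
    - [-0.0001,0.0023,-0.0001,-0.1292,-0.0044,0.0892,-1]
    - [0,0,0,0,0,0,-1]
    - [0.0008,0,-0.0006,0,0,0,-1]
    - [0.0004,0.0007,-0.0004,-0.0359,-0.0012,0.0248,-1]
    - [0.0004,0.0007,-0.0004,-0.0359,-0.0012,0.0248,-1]
    - [0.0004,0.0007,-0.0004,-0.0359,-0.0012,0.0248,-1]
    - [0.0004,0.0007,-0.0004,-0.0359,-0.0012,0.0248,-1]
    - [0.0004,0.0007,-0.0004,-0.0359,-0.0012,0.0248,-1]

```text
t: 19.25
tcp_pos: [589.1, -273.3, 173.7]
ee_rot: [[0.544, -0.308, 0.781], [-0.155, -0.951, -0.268], [0.825, 0.025, -0.565]]
contact_force: [0.7, 0.2, -3.8]
width: 49.6
```

```bash
python3 - <<'E'
from tgt import *
where();o=get_obs();p,M=tgt(np.degrees(np.arctan2(o['ee_rot'][1][2],o['ee_rot'][0][2])),181.5,A=(574.8,-267));print(np.round(o['tcp_pos']-p,1))
E
```

```text
t 19.25 grasp [ 574.5 -268.3  184.3] az -18.9 pitch 34.4 roll 1.43 F [ 0.7  0.2 -3.8] T [0.37 0.87 0.02] w 49.6
[ 0.7 -1.   2.9]
```

Request:
move_arm:
  plan:
    - [0.0008,0,-0.0006,0,0,0,-1]
    - [0.0008,0,-0.0006,0,0,0,-1]
    - [0.0008,0,-0.0006,0,0,0,-1]
    - [0,0,0,0,0,0,-1]

```text
t: 19.75
tcp_pos: [591.8, -274.5, 179.8]
ee_rot: [[0.539, -0.304, 0.786], [-0.15, -0.952, -0.265], [0.829, 0.025, -0.559]]
contact_force: [-1.2, 2.7, -5.1]
width: 49.4
```

```bash
python3 - <<'E'
from tgt import *
where();A=(575.8,-268.2)
chain(0,[(-18.9,190.5,1),(-18.9,195,4)],A=A)
E
```

```text
t 19.75 grasp [ 577.  -269.6  190.3] az -18.7 pitch 34.0 roll 1.46 F [-1.2  2.7 -5.1] T [0.5  1.07 0.38] w 49.4
[-0.0014, -0.0003, -0.0021, -0.0029, -0.0111, -0.0012, -1] ,
[0.0009, 0.0, -0.0006, 0.0, 0.0, 0.0, -1] ,
[0.0009, 0.0, -0.0006, 0.0, 0.0, 0.0, -1] ,
[0.0009, 0.0, -0.0006, 0.0, 0.0, 0.0, -1] ,
[0.0009, 0.0, -0.0006, 0.0, 0.0, 0.0, -1] ,
```

Request:
move_arm:
  plan:
    - [-0.0014,-0.0005,-0.0021,0.017,-0.0111,-0.015,-1]
    - [0,0,0,0.017,0,-0.014,-1]
    - [0,0,0,0,0,0,-1]

```text
t: 20.12
tcp_pos: [589.5, -272.9, 179.6]
ee_rot: [[0.556, -0.258, 0.79], [-0.124, -0.966, -0.229], [0.822, 0.029, -0.569]]
contact_force: [-0.1, 3.3, -6.3]
width: 49.7
```

```bash
python3 - <<'E'
from tgt import *
where();A=(575.8,-268.2)
chain(0,[(-16,190.5,1),(-16,195,4)],A=A)
E
```

```text
t 20.125 grasp [ 574.6 -268.6  190.3] az -16.1 pitch 34.7 roll 1.68 F [-0.1  3.3 -6.3] T [0.42 1.17 0.31] w 49.7
[0.0003, -0.0001, 0.0001, 0.0022, 0.0015, 0.0, -1] ,
[0.0009, 0.0, -0.0006, 0.0, 0.0, 0.0, -1] ,
[0.0009, 0.0, -0.0006, 0.0, 0.0, 0.0, -1] ,
[0.0009, 0.0, -0.0006, 0.0, 0.0, 0.0, -1] ,
[0.0009, 0.0, -0.0006, 0.0, 0.0, 0.0, -1] ,
```

Request:
move_arm:
  plan:
    - [0.0003,-0.0006,0,-0.028,0,0.019,-1]
    - [0,0,0,-0.028,0,0.019,-1]
    - [0,0,0,0,0,0,-1]

```text
t: 20.5
tcp_pos: [589.2, -274.2, 179.7]
ee_rot: [[0.544, -0.33, 0.772], [-0.165, -0.944, -0.287], [0.823, 0.029, -0.568]]
contact_force: [0.0, 1.7, -6.4]
width: 49.3
```

```bash
cat >> tgt.py <<'E'
def tz():
    o=get_obs();M=np.array(o['ee_rot']);z=M[:,2];r=(-18.8*z+240*z+np.array([0,0,0]))/1000  # flange->cart axis
    F=np.array(o['contact_force'])-[0,0,-3.8];T=np.array(o['torque'])
    T0=np.cross(r,[0,0,-3.8]);print('contact F',np.round(F,1),'Tz at axis',np.round((T-np.cross(r,F))[2],2))
E
python3 - <<'E'
from tgt import *
where();tz()
E
```

```text
t 20.5 grasp [ 574.7 -268.8  190.3] az -20.4 pitch 34.6 roll 1.64 F [ 0.   1.7 -6.4] T [0.46 1.21 0.22] w 49.3
contact F [ 0.   1.7 -2.6] Tz at axis -0.08
```

Request:
move_arm:
  plan:
    - [0.0008,-0.0004,-0.0006,0,0,0,-1]
    - [0.0008,0,-0.0006,0,0,0,-1]
    - [0.0008,0,-0.0006,0,0,0,-1]
    - [0.0008,0,-0.0006,0,0,0,-1]
    - [0,0,0,0,0,0,-1]

```text
t: 21.12
tcp_pos: [587.7, -273.9, 181.2]
ee_rot: [[0.548, -0.33, 0.768], [-0.166, -0.944, -0.287], [0.82, 0.029, -0.572]]
contact_force: [0.9, 1.8, -8.1]
width: 49.5
```

```bash
python3 - <<'E'
from tgt import *
where();tz()
E
```

```text
t 21.125 grasp [ 573.2 -268.5  192. ] az -20.5 pitch 34.9 roll 1.68 F [ 0.9  1.8 -8.1] T [0.61 1.46 0.22] w 49.5
contact F [ 0.9  1.8 -4.3] Tz at axis -0.14
```

Request:
move_arm:
  plan:
    - [0.002,0,-0.0004,0,0.004,0,-1]
    - [0.0025,0,-0.0008,0,0.003,0,-1]
    - [0.0025,0,-0.0008,0,0.003,0,-1]

```text
t: 21.5
tcp_pos: [588.2, -274.0, 185.5]
ee_rot: [[0.545, -0.331, 0.771], [-0.166, -0.943, -0.288], [0.822, 0.029, -0.569]]
contact_force: [0.6, 1.0, -12.7]
width: 49.3
```

```bash
python3 - <<'E'
from tgt import *
where();tz()
E
```

```text
t 21.5 grasp [ 573.7 -268.6  196.2] az -20.5 pitch 34.7 roll 1.68 F [  0.6   1.  -12.7] T [0.78 2.09 0.26] w 49.3
contact F [ 0.6  1.  -8.9] Tz at axis 0.05
```

Request:
move_arm:
  plan:
    - [0.0028,0,-0.0012,0,0.003,0,-1]
    - [0.0028,0,-0.0012,0,0.003,0,-1]
    - [0.0028,0,-0.0012,0,0.003,0,-1]

```text
t: 21.88
tcp_pos: [587.1, -273.6, 190.1]
ee_rot: [[0.545, -0.332, 0.77], [-0.166, -0.943, -0.289], [0.822, 0.03, -0.569]]
contact_force: [2.2, 0.9, -16.7]
width: 49.6
```

```bash
python3 - <<'E'
from tgt import *
where();tz()
E
```

```text
t 21.875 grasp [ 572.7 -268.2  200.8] az -20.6 pitch 34.7 roll 1.69 F [  2.2   0.9 -16.7] T [1.04 2.72 0.18] w 49.6
contact F [  2.2   0.9 -12.9] Tz at axis -0.11
```

Request:
move_arm:
  plan:
    - [0.0019,-0.0008,-0.0003,0.043,0.004,-0.03,-1]
    - [0.0019,-0.0008,-0.0003,0.043,0.004,-0.03,-1]
    - [0.0019,-0.0008,-0.0003,0.043,0.004,-0.03,-1]

```text
t: 22.25
tcp_pos: [587.6, -270.6, 191.0]
ee_rot: [[0.566, -0.177, 0.805], [-0.078, -0.984, -0.162], [0.821, 0.029, -0.571]]
contact_force: [2.0, -2.9, -18.3]
width: 49.4
```

```bash
python3 - <<'E'
from tgt import *
where();tz()
E
```

```text
t 22.25 grasp [ 572.5 -267.6  201.7] az -11.4 pitch 34.8 roll 1.67 F [  2.   -2.9 -18.3] T [ 0.69  2.95 -0.26] w 49.4
contact F [  2.   -2.9 -14.5] Tz at axis 0.18
```

Request:
move_arm:
  plan:
    - [0.0018,-0.0006,0.0002,0.057,0.004,-0.04,-1]
    - [0.0018,-0.0006,0.0002,0.057,0.004,-0.04,-1]
    - [0.0018,-0.0006,0.0002,0.057,0.004,-0.04,-1]
    - [0.0018,-0.0008,0.0002,0.057,0.004,-0.04,-1]

```text
t: 22.75
tcp_pos: [588.3, -266.8, 190.8]
ee_rot: [[0.57, 0.117, 0.813], [0.094, -0.993, 0.077], [0.816, 0.032, -0.577]]
contact_force: [0.4, -0.1, -17.6]
width: 49.2
```

```bash
python3 - <<'E'
from tgt import *
where();tz()
E
```

```text
t 22.75 grasp [ 573.  -268.3  201.6] az 5.4 pitch 35.2 roll 1.85 F [  0.4  -0.1 -17.6] T [-0.22  2.93 -0.25] w 49.2
contact F [  0.4  -0.1 -13.8] Tz at axis -0.22
```

Request:
move_arm:
  plan:
    - [0.0018,-0.0008,0.0002,0.057,0.007,-0.04,-1]
    - [0.0018,-0.0008,0.0002,0.057,0.007,-0.04,-1]
    - [0.0018,-0.0008,0.0002,0.057,0.006,-0.04,-1]
    - [0.0018,-0.0008,0.0002,0.057,0.006,-0.04,-1]
    - [0.0018,-0.0008,0.0002,0.057,0.006,-0.04,-1]

```text
t: 23.38
tcp_pos: [585.8, -263.3, 190.2]
ee_rot: [[0.498, 0.474, 0.726], [0.304, -0.879, 0.366], [0.812, 0.038, -0.583]]
contact_force: [0.5, 0.2, -16.9]
width: 49.3
```

```bash
python3 - <<'E'
from tgt import *
where();tz()
E
```

```text
t 23.375 grasp [ 572.1 -270.2  201.1] az 26.8 pitch 35.6 roll 2.2 F [  0.5   0.2 -16.9] T [-1.28  2.55 -0.08] w 49.3
contact F [  0.5   0.2 -13.1] Tz at axis -0.06
```

Request:
move_arm:
  plan:
    - [0.002,-0.001,0.0005,0.0385,0.01,-0.0215,-1]
    - [0.002,-0.001,0.0005,0.0385,0.01,-0.0215,-1]
    - [0.002,-0.001,0.0005,0.0385,0.01,-0.0215,-1]

```text
t: 23.75
tcp_pos: [585.0, -261.0, 190.9]
ee_rot: [[0.448, 0.597, 0.665], [0.361, -0.802, 0.477], [0.818, 0.027, -0.575]]
contact_force: [1.8, 2.1, -16.5]
width: 49.6
```

```bash
python3 - <<'E'
from tgt import *
where();tz()
E
```

```text
t 23.75 grasp [ 572.5 -270.   201.7] az 35.6 pitch 35.1 roll 1.52 F [  1.8   2.1 -16.5] T [-1.46  2.03 -1.06] w 49.6
contact F [  1.8   2.1 -12.7] Tz at axis -1.19
```

Request:
move_arm:
  plan:
    - [0.001,0.0006,0.0002,-0.036,0.003,0.025,-1]
    - [0.001,0.0003,0,-0.014,0.003,0.01,-1]

```text
t: 24.0
tcp_pos: [585.4, -262.7, 190.5]
ee_rot: [[0.468, 0.548, 0.693], [0.335, -0.836, 0.434], [0.818, 0.029, -0.575]]
contact_force: [0.6, -0.4, -16.9]
width: 49.5
```

```bash
python3 - <<'E'
from tgt import *
where();tz()
E
```

```text
t 24.0 grasp [ 572.3 -270.9  201.4] az 32.1 pitch 35.1 roll 1.65 F [  0.6  -0.4 -16.9] T [-1.46  2.42 -0.08] w 49.5
contact F [  0.6  -0.4 -13.1] Tz at axis 0.04
```

Request:
move_arm:
  plan:
    - [0.0006,0,0.0002,0,0.003,0,-1]
    - [0.0003,0,0.0003,0,0.003,0,-1]
    - [0.0,0,0.0005,0,0.003,0,-1]
    - [0.0,0,0.0004,0,0.002,0,-1]

```text
t: 24.5
tcp_pos: [586.1, -262.4, 190.5]
ee_rot: [[0.462, 0.546, 0.699], [0.332, -0.837, 0.435], [0.822, 0.031, -0.568]]
contact_force: [1.0, -0.3, -16.4]
width: 49.2
```

```bash
python3 - <<'E'
from tgt import *
where();tz()
E
```

```text
t 24.5 grasp [ 573.  -270.6  201.1] az 31.9 pitch 34.6 roll 1.78 F [  1.   -0.3 -16.4] T [-1.47  2.43 -0.2 ] w 49.2
contact F [  1.   -0.3 -12.6] Tz at axis -0.06
```

Request:
move_arm:
  plan:
    - [-0.001,0,0.0009,0,0,0,-1]
    - [-0.001,0,0.0009,0,0,0,-1]
    - [-0.001,0,0.0009,0,0,0,-1]

```text
t: 24.88
tcp_pos: [587.2, -261.9, 187.5]
ee_rot: [[0.46, 0.547, 0.7], [0.331, -0.837, 0.436], [0.824, 0.031, -0.566]]
contact_force: [0.9, -0.5, -13.6]
width: 49.7
```

```bash
python3 - <<'E'
from tgt import *
where();tz()
E
```

```text
t 24.875 grasp [ 574.  -270.1  198.2] az 31.9 pitch 34.5 roll 1.8 F [  0.9  -0.5 -13.6] T [-1.29  1.99 -0.12] w 49.7
contact F [ 0.9 -0.5 -9.8] Tz at axis 0.05
```

Request:
move_arm:
  plan:
    - [-0.0009,0,0.0006,0,0,0,-1]
    - [-0.0009,0,0.0006,0,0,0,-1]
    - [-0.0009,0,0.0006,0,0,0,-1]

```text
t: 25.25
tcp_pos: [588.0, -261.6, 186.3]
ee_rot: [[0.456, 0.547, 0.702], [0.331, -0.836, 0.437], [0.826, 0.033, -0.563]]
contact_force: [0.6, 0.5, -9.9]
width: 49.3
```

```bash
python3 - <<'E'
from tgt import *
where();tz()
E
```

```text
t 25.25 grasp [ 574.8 -269.8  196.8] az 31.9 pitch 34.2 roll 1.87 F [ 0.6  0.5 -9.9] T [-0.92  1.58  0.03] w 49.3
contact F [ 0.6  0.5 -6.1] Tz at axis 0.01
```

Request:
move_arm:
  plan:
    - [-0.0008,0,0.0006,0,0,0,-1]
    - [-0.0008,0,0.0006,0,0,0,-1]

```text
t: 25.5
tcp_pos: [588.8, -261.2, 186.2]
ee_rot: [[0.453, 0.547, 0.703], [0.33, -0.836, 0.438], [0.828, 0.034, -0.56]]
contact_force: [-0.9, -0.5, -7.8]
width: 49.2
```

```bash
python3 - <<'E'
from tgt import *
where();tz()
E
```

```text
t 25.5 grasp [ 575.6 -269.5  196.8] az 31.9 pitch 34.0 roll 1.93 F [-0.9 -0.5 -7.8] T [-0.71  1.4   0.14] w 49.2
contact F [-0.9 -0.5 -4. ] Tz at axis 0.12
```

Request:
move_arm:
  plan:
    - [-0.0008,0,0.0006,0,-0.004,0,-1]
    - [-0.0008,0,0.0006,0,-0.004,0,-1]
    - [-0.0004,0,0.0003,0,0,0,-1]

```text
t: 25.88
tcp_pos: [589.6, -261.0, 186.2]
ee_rot: [[0.456, 0.548, 0.702], [0.333, -0.836, 0.436], [0.825, 0.035, -0.563]]
contact_force: [-1.8, -0.0, -5.6]
width: 49.5
```

```bash
python3 - <<'E'
from tgt import *
where();tz()
c=capture('wrist');P=cloud(c);o=get_obs();gp=o['tcp_pos']-18.8*np.array(o['ee_rot'])[:,2]
q=P.reshape(-1,3);u=gp[2]-101;r=[]
for lo,hi,rad in((122,138,20),(142,158,20)):
    m=(np.hypot(q[:,0]-gp[0],q[:,1]-gp[1])<30)&(q[:,2]-u>lo)&(q[:,2]-u<hi);s=least_squares(lambda k:np.hypot(q[m,0]-k[0],q[m,1]-k[1])-rad,gp[:2],loss='soft_l1');print(lo,m.sum(),np.round(s.x,1))
save(c,'k.png')
E
```

```text
t 25.875 grasp [ 576.4 -269.2  196.7] az 31.9 pitch 34.3 roll 2.02 F [-1.8 -0.  -5.6] T [-0.55  1.25  0.18] w 49.5
contact F [-1.8 -0.  -1.8] Tz at axis 0.01
122 1262 [ 577.  -267.2]
142 1775 [ 576.6 -266.6]
```

View pics/k.png

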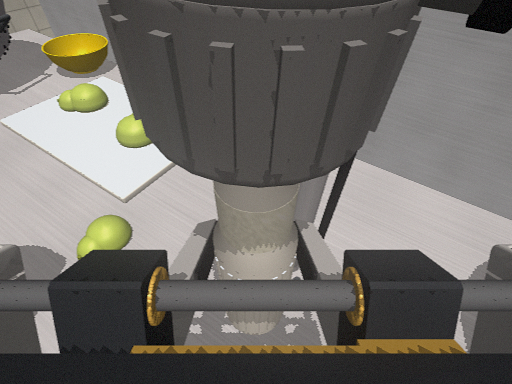

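Request:
move_arm:
  plan:
    - [-0.0008,0,0.0001,0,0,0,-1]
    - [0,0,0,0,0,0,0.2]
    - [0,0,0,0,0,0,0.6]
    - [0,0,0,0,0,0,1]
    - [0,0,0,0,0,0,1]
    - [0,0,0,0,0,0,1]
    - [0,0,0,0,0,0,1]

```text
t: 26.8
tcp_pos: [592.9, -262.2, 191.8]
ee_rot: [[0.446, 0.545, 0.71], [0.332, -0.837, 0.435], [0.831, 0.041, -0.554]]
contact_force: [0.7, 0.7, 0.2]
width: 94.1
```

```bash
python3 - <<'E'
from tgt import *
where()
c=capture('wrist');P=cloud(c);o=get_obs();gp=o['tcp_pos']-18.8*np.array(o['ee_rot'])[:,2]
q=P.reshape(-1,3);u=gp[2]-101
for lo,hi,rad in((60,108,25),(122,138,20),(142,158,20)):
    m=(np.hypot(q[:,0]-577,q[:,1]+267)<30)&(q[:,2]-u>lo)&(q[:,2]-u<hi);s=least_squares(lambda k:np.hypot(q[m,0]-k[0],q[m,1]-k[1])-rad,[577,-267],loss='soft_l1');print(lo,m.sum(),np.round(s.x,1))
E
```

```text
t 26.8 grasp [ 579.6 -270.4  202.2] az 31.5 pitch 33.7 roll 2.36 F [0.7 0.7 0.2] T [-0.18  0.29 -0.01] w 94.1
60 1396 [ 577.2 -264.9]
122 1279 [ 575.8 -265.7]
142 2024 [ 576.2 -265.4]
```

Request:
move_arm:
  plan:
    - [0,-0.004,-0.01,0,0,0,1]
    - [0,0,-0.02,0,0,0,1]
    - [0,0,-0.03,0,0,0,1]
    - [0,0,-0.03,0,0,0,1]
    - [0,0,-0.03,0,0,0,1]
    - [0,0,-0.03,0,0,0,1]
    - [0,0,0,0,0,0,1]

```text
t: 27.72
tcp_pos: [476.3, -329.0, 280.9]
ee_rot: [[0.448, 0.542, 0.711], [0.333, -0.839, 0.43], [0.83, 0.044, -0.557]]
contact_force: [-0.1, -0.5, 0.2]
width: 94.0
```

```bash
python3 - <<'E'
from tgt import *
where()
c=capture('wrist');save(c,'l.png');P=cloud(c);q=P.reshape(-1,3)
m=(np.hypot(q[:,0]-577,q[:,1]+267)<30)&(q[:,2]>60)&(q[:,2]<275);z=q[m]
for lo in range(90,260,15):
    s=(z[:,2]>=lo)&(z[:,2]<lo+15)
    if s.sum()>50:
        f=least_squares(lambda k:np.hypot(z[s,0]-k[0],z[s,1]-k[1])-k[2],[577,-267,22],loss='soft_l1');print(lo,s.sum(),np.round(f.x,1))
print('lowest',np.percentile(z[:,2],[0.2,1]) )
d=np.degrees
for n in('scene',):
    c=capture(n);p=cloud(c).reshape(-1,3);m=(np.hypot(p[:,0]-577,p[:,1]+267)<40)&(p[:,2]>40)&(p[:,2]<300);print(n,m.sum(),np.round(np.percentile(p[m,2],[1,50]),1) if m.any() else '')
E
```

```text
t 27.725 grasp [ 462.9 -337.1  291.3] az 31.2 pitch 33.8 roll 2.53 F [-0.1 -0.5  0.2] T [-0.15  0.23 -0.  ] w 94.0
90 95 [ 576.8 -264.6   25.2]
105 212 [ 576.5 -264.6   25.3]
120 248 [ 576.7 -264.5   25.5]
135 256 [ 576.8 -264.5   25.5]
150 275 [ 576.6 -264.5   25.4]
165 308 [ 576.5 -264.6   25.3]
180 363 [ 576.4 -264.6   25.3]
195 564 [ 575.5 -265.2   23.2]
210 360 [ 576.3 -264.6   20.1]
225 376 [ 576.4 -264.5   20.3]
240 461 [ 576.2 -264.6   19.9]
255 371 [ 576.7 -264.4   18.5]
lowest [ 97.73767439 100.19191877]
scene 138 [ 97.  203.9]
```

View pics/l.png

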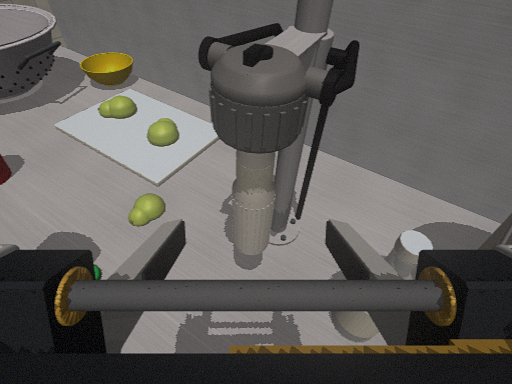

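```bash
python3 - <<'E'
from tgt import *
c=capture('wrist');P=cloud(c);q=P.reshape(-1,3);r=np.hypot(q[:,0]-576.5,q[:,1]+264.6)
for lo in np.arange(203,213,1.):
    s=(q[:,2]>=lo)&(q[:,2]<lo+1)&(r<30);print(lo,np.round(np.median(r[s]),1),end='; ')
h=(r>34)&(r<42)&(q[:,2]>265)&(q[:,2]<300);print('\nhead lower rim',np.round(np.percentile(q[h,2],[.5,1,2,5]),1),h.sum())
for lo in np.arange(274,292,2.):print(lo,((q[:,2]>=lo)&(q[:,2]<lo+2)&(r>34)&(r<44)).sum(),end='; ')
E
```

```text
203.0 25.2; 204.0 24.8; 205.0 24.3; 206.0 23.7; 207.0 23.1; 208.0 22.4; 209.0 21.6; 210.0 20.8; 211.0 20.5; 212.0 20.2; 
head lower rim [284.9 285.3 285.8 286.6] 861
274.0 0; 276.0 0; 278.0 0; 280.0 0; 282.0 0; 284.0 20; 286.0 110; 288.0 139; 290.0 138;
```

```bash
python3 -c "
from cell import *
print(close_job())"
```

```text
the job is handed in; nothing more can be done
None
```

The cartridge is fitted: it hangs in the head, locked and upright, with the gripper clear of it. The job was handed in at about 28 s of the 72 s allowed.

**What I did**
- I gripped the ribbed barrel from the side, with the tool pitched 35° down. I took out a 1.9° lean the cartridge had in the grip and brought it up under the mouth.
- I felt for the slots. The lugs stopped on the collar at three angles with about 8 N of push, then dropped in at about −10° from the nominal clocking.
- I pushed up against the valve (about 13–14 N at the top), turned it anticlockwise about 56° to the stop, backed off 3.5° and lowered it until the lugs took the load.
- I then released it and withdrew.

**Last checks**
- **Position:** the axis reads (576.5, −264.6) mm at every height, so there is no visible tilt. It is about 3 mm from my early estimate of the head's centre, within the 8 mm allowed.
- **Height:** the barrel shoulder puts the underside at about 93–95 mm and the mouth at about 285 mm. That gives about 190–192 mm below the mouth, which matches the pockets; the ledges would give 187 mm. The camera is only good to about 2 mm.
- **Release:** the wrist force read zero after opening, and nothing was touching.

**What was less clean**
- At the stop the twisting moment briefly reached about 1.2 N m, roughly 50 N at the lugs. That was more than I intended, but below the 80 N limit.
- The lowest depth points on the cartridge were at about 97 mm, slightly above the height from the shoulder. I put that down to the camera's angle of view.
- I saw no sign that anything else on the bench moved, but I did not measure the other objects again at the end.

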